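Refit and lock the filings tray of a bench edge grinder

TASK

Slide the empty filings tray fully home into the bay in the foot of the edge grinder, then use the face of the mallet to drive the grinder's lock pin all the way down so that it locks the tray; nothing but the mallet may touch the pin. Finally stand the mallet back on its face with the whole head on its round cork mat, and leave the other things on the bench where they are.

Things in the scene. Friction and masses are not known exactly. Their poses are not given: they have to be found in the camera images.
- tray: Loose open aluminium tray, about 0.25 kg, flat on the bench: 140 (x) by 90 (y) by 28 mm high, 4 mm walls. Origin: centre of the underside of the 140 x 90 box, z up; the +x end enters the bay first. A grip fin on the middle of the -x end, in line with x: 14 mm thick (y), x = -70 to -130, z = 10 to 52 mm. A cross wall 28 mm from the +x end makes a pocket for the lock pin.
- tray_grip (a point): Point on the tray's fin to grip: tray x = -108 mm, y = 0, z = 36 mm (16 mm below the fin's top); axes as the tray's. Pinch across the tray's y.
- grinder: Fixed grey bench edge grinder. Origin on the bench, where the tray's origin lies when fully home (home = same position and axes as this frame); z up, +x is the way the tray slides in. Foot 136 mm wide (y), 70 mm high, x = -67 (mouth) to +90 mm. On it a dark motor: x = -69 to +3, y = -55 to +77, top z = 142 mm. When home the tray's end wall stands 3 mm out and its fin stays outside.
- bay_mouth (a point): Centre of the bay's mouth, on the bench: grinder x = -67 mm, y = 0, z = 0; axes as the grinder's. The bay has no floor (the tray slides on the bench), is 45 mm high, about 117 mm wide at the mouth; its side walls funnel in to 94 mm at grinder x = -30 mm and run straight to the end stop at x = +70 mm.
- hood_edge (a point): Middle of the front lower edge of the flat dust hood over the mouth: grinder x = -145, y = 0, z = 190 mm; axes as the grinder's. The hood spans grinder x = -145 to -20, y = -55 to +55, z = 190 to 212 mm and overhangs the fin of the home tray, so there the tool must lean back, its upper end away from the mouth, 35 to 45 degrees from vertical.
- lock_pin (a joint): Travel of the lock pin in m: 0 = up (start), 0.022 = fully down on its stop. It moves straight down; a light spring (2 N at full travel) and a friction detent (5 N) resist, and the detent holds it where it is left. About 7 to 10 N drives it. A tray that is not home may block it.
- pin_top (a point): Centre of the top face of the lock pin's steel cap, 22 mm diameter, 12 mm thick, on the grinder's roof behind the motor, at grinder x = +56, y = 0; this point is 107 mm above the bench when up, 85 mm when down.
- mallet: Loose mallet, about 0.45 kg, standing on its striking face on the mat. White nylon head: upright cylinder, 60 mm diameter, 70 mm high; origin: centre of the face it stands on, z up. Wooden handle, level, along the mallet's -x, x = -25 to -155 mm, 24 mm wide (y), 28 mm high, its axis 35 mm above the face. Balance point about 20 mm from the head's axis.
- mallet_grip (a point): Point on the handle's axis to grip: mallet x = -62 mm, z = 35 mm; pinch across the mallet's y.
- mat: Fixed round cork mat, 140 mm diameter, 4 mm thick; origin: centre of its underside on the bench.
- ice_screw: Bystander: silver ice screw lying flat, 180 mm long along x, 20 mm high; origin: underside near its middle.
- carabiner: Bystander: purple carabiner lying flat, 112 x 72 mm, 12 mm high; origin: its middle.
- belay_device: Bystander: aluminium belay device, 60 x 50 x 30 mm with a wire loop at +x; origin: centre of its underside.
- headlamp: Bystander: white plastic headlamp without strap, 60 x 80 x 42 mm high; origin: underside. It or the belay device stands beside the way into the bay, on the grinder's +y side.
- bottle: Bystander: grey bottle, 56 mm diameter, 160 mm tall; origin: centre of its underside. Stands beside the way into the bay, on the grinder's -y side.
- clamp: Bystander: steel spring clamp lying flat, holding a green plastic ski skin tip fitting; 190 x 70 x 30 mm, long side along x; origin: underside near its middle.
Things that resemble listed ones, but are neither listed nor needed, are in the scene too. What is meant by the mallet is not blue, and is the larger of those in its own colour.

How it is judged:
By the outcome, as a careful person would: the job done as asked, in the order asked, and still so for the second after the job is handed in, with the robot touching nothing.
It also fails if it takes over 72 s, if anything falls off the work surface, if the arm or the gripper's body presses on something with over 40 N, if the wrist force passes 120 N, or if a joint passes its speed limit or range.

ROBOT

A 6-joint arm with a two-finger parallel gripper is mounted at the origin on the work surface. World frame = base frame: x ahead of the robot, y to its left, z up, the work surface at z = 0. Lengths are in m, angles in degrees, forces in N, time in s.
With the tool pointing down it reaches from about 0.325 to 0.85 m from the base axis. Payload 15.5 kg.
Tool frame: the origin (TCP) lies at the very end of the fingers, on their centre line; the grasp point (between the pads) lies 19 mm behind it (pinch_z is the distance from the TCP to the grasp point, in m); z points along the fingers, y is the direction in which the jaws open and shut (so a half turn about z gives the same grasp; the last joint's range is limited). The gripper opens to 91 mm and grips with 3 to 60 N. Pads are 32 mm wide; open, the fingers measure 118 mm over their backs; the gripper's body (76 mm by 178 mm) begins 60 mm behind the grasp point.
Start: joints at [-73.195, 28.281, 77.091, -0, 74.628, -5.472], TCP at [0.237, -0.578, 0.214] pointing down, gripper open.
Joint ranges: [-166.48, 166.48], [-47.26, 123.95], [12.59, 153.08], [-70.14, 250.14], [6.76, 159.57], [-176.63, 176.63]. Speed limits (degrees/s): [108.29, 108.29, 147.25, 172.46, 172.46, 172.46].

INTERFACE

Orientations are given as a 3x3 rotation matrix whose columns are the frame's x, y, z axes.
In Python, from station import * gives the robot as it stands.
- The arm moves only by the tool jog_arm, never from a script. Its argument "increments" is a list of rows, each a list of 2 entries, a list of its own where there are three numbers: the shift along the tool's x, y, z in cm, then the turn about the tool's z in rad. A call has 1 to 12 rows; each row is the pose to reach, as a shift and turn from the pose measured when the call began, along the tool's axes at that moment; what a row does not reach only later rows make up. A row lasts 1/8 s, in which the tool goes at most 62.5 mm and 10.7 degrees, less where a joint would pass 70% of its speed; a pose out of reach is approached as far as the arm can. A call with a gripper value outside its range is refused whole. "hand" is the closure, from 0 (fully open) to 1 (shut), set as the call begins (left out, the last holds). The fingers move at their own pace and stop on an object; the grip force is fixed at half the most. Time passes only in rows, so rows that repeat a pose let the fingers close. It gives the time, the measured TCP pose, the force and the opening at its end, in the units of the state.
- state(): the state, without advancing time (a new reading comes with each control period).
- camera(name): name is "scene" or "side" or "wrist"; returns a dict with "pixels" (480x640x3 uint8, red, green, blue), "z_map" (480x640 float32, m along the optical axis (not along the pixel's ray), 0 where there is no reading), "fovy" (degrees; the focal length in pixels is half the picture's height over the tangent of half this angle, whatever the lens; pixels are square), "cx", "cy" (the principal point, pixels), "R" (3x3) and "t" (3): a world point X has camera coordinates R X + t; the wrist camera has in their place "hand_eye" (4x4, takes a point from camera to tool coordinates, whose origin is the TCP and whose axes are the flange's). Camera axes: x right, y down, z forward; pixel columns grow to the right and rows downward; lengths in m; the calibration is good to about 2 mm. A picture is of the moment at which its call begins: read the wrist's pose just before it.
- hand_in(): hands the job in, once; it reports no verdict.
The state is a dict: "t": time; "joint_positions": joint angles; "dq": joint speeds; "tau": joint torques, N m; "eef_pos": TCP position; "eef_rot": TCP orientation; "contact_force": force on the tool from outside, world axes, zero at the start; "wrist_torque": the same for the moment, N m; "gripper_width": finger opening in m.
Only numpy, scipy, OpenCV 4.12 (cv2) and the standard library are available. Lean on these libraries where they do the work, as an engineer would, in place of code of your own. Each camera call takes 0.05 s, during which the arm holds its last target.

## Working session

There is one attempt and no reset: what is moved stays moved. The work goes in short steps, Python scripts to look and compute and a tool call to move; the robot and the scene stay as the last step left them, time stands still between calls to the robot, and variables do not carry over. Pictures are saved under pics/ and viewed, and the job is handed in when it is done.

Besides the shell and the picture viewer there is one more tool, called after "Emit:" by a JSON object that holds its "op" and its "data". jog_arm: Moves the arm, as the interface text tells. Its arguments: {"type":"object","properties":{"increments":{"type":"array"},"hand":{"type":"number"}},"required":["increments"]}

```bash
ls; mkdir -p pics; cat > h.py <<'E'
from station import *
import numpy as np, cv2
def snap(n,f):
    s=state(); c=camera(n); cv2.imwrite('pics/'+f+'.png',c['pixels'][:,:,::-1]); np.savez('pics/'+f+'.npz',s_pos=s['eef_pos'],s_rot=s['eef_rot'],**c); return c
def load(f): return dict(np.load('pics/'+f+'.npz'))
def w(c,u,v,z=None,plane=None):
    f=240/np.tan(np.radians(float(c['fovy'])/2))
    d=np.array([(u-float(c['cx']))/f,(v-float(c['cy']))/f,1.])
    if 'R' in c: R=c['R'].T; o=-R@c['t']
    else:
        H=c['hand_eye']; A=np.array(c['s_rot']); R=A@H[:3,:3]; o=A@H[:3,3]+c['s_pos']
    if plane is not None: k=(plane-o[2])/(R@d)[2]
    else: k=c['z_map'][int(round(v)),int(round(u))] if z is None else z
    return o+R@d*k
def crop(f,x0,y0,x1,y1,s,o):
    im=cv2.imread('pics/'+f+'.png')[y0:y1,x0:x1]; cv2.imwrite('pics/'+o+'.png',cv2.resize(im,None,fx=s,fy=s,interpolation=cv2.INTER_CUBIC))
E
python3 - <<'E'
from h import *
for n in ['scene','side','wrist']: c=snap(n,n+'0'); print(n,c['fovy'],c['cx'],c['cy'],c.get('R'),c.get('t'),c.get('hand_eye'))
print(state())
E
```

```text
pics
scene 47.15349326115589 319.70253012247593 233.20905960548313 [[ 0.83466772  0.55067459  0.00934303]
 [ 0.42694391 -0.63622409 -0.64260237]
 [-0.34792053  0.5403484  -0.76614288]] [-0.42288681 -0.12626885  1.67051331] None
side 49.28669234101245 324.2641081159383 234.91202078580955 [[-0.77297834 -0.63412114 -0.01987147]
 [-0.43876144  0.55693848 -0.70520063]
 [ 0.45824982 -0.53638598 -0.70872928]] [0.40812477 0.3251086  1.19175897] None
wrist 66.5102724558518 315.3637039447215 239.83280758893437 None None [[-1.18324893e-04 -9.65800494e-01 -2.59286311e-01  7.31910012e-02]
 [ 9.99999906e-01 -6.12925569e-06 -4.33517848e-04 -9.15922200e-04]
 [ 4.17102519e-04 -2.59286338e-01  9.65800404e-01 -1.69890078e-01]
 [ 0.00000000e+00  0.00000000e+00  0.00000000e+00  1.00000000e+00]]
{'t': 0.15, 'joint_positions': array([-7.31944073e+01,  2.83084686e+01,  7.71179216e+01, -8.33609433e-04,
        7.46263265e+01, -5.47186174e+00]), 'dq': array([-0.04268979,  0.03570945, -0.11490299, -0.01515356, -0.02148241,
       -0.05153655]), 'tau': array([ 3.25401787e-03, -8.79196644e+01, -3.82051563e+01,  7.05854106e-02,
        5.01850387e-02, -6.62284401e-05]), 'eef_pos': array([ 0.23685069, -0.57808875,  0.21346234]), 'eef_rot': array([[ 9.25357506e-01,  3.79095512e-01, -2.79447788e-04],
       [ 3.79095608e-01, -9.25357094e-01,  8.76728412e-04],
       [ 7.37748127e-05, -9.17224646e-04, -9.99999577e-01]]), 'contact_force': array([ 0.8557431 , -0.70388319,  0.19849409]), 'wrist_torque': array([-0.01871236,  0.03259479,  0.00483153]), 'gripper_width': 0.09114291668510713}
```

View pics/scene0.png

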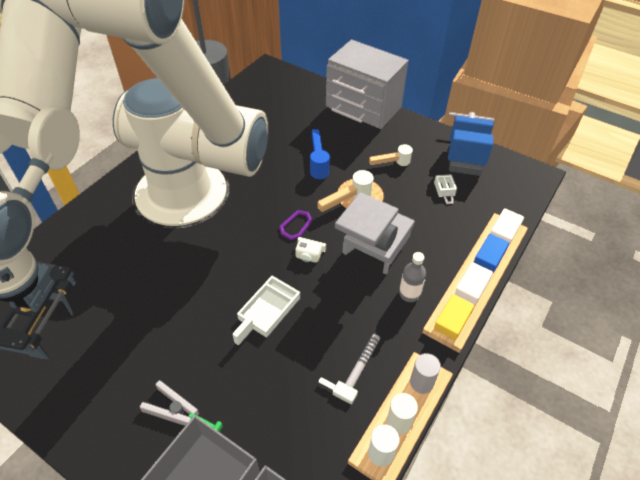

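View pics/side0.png

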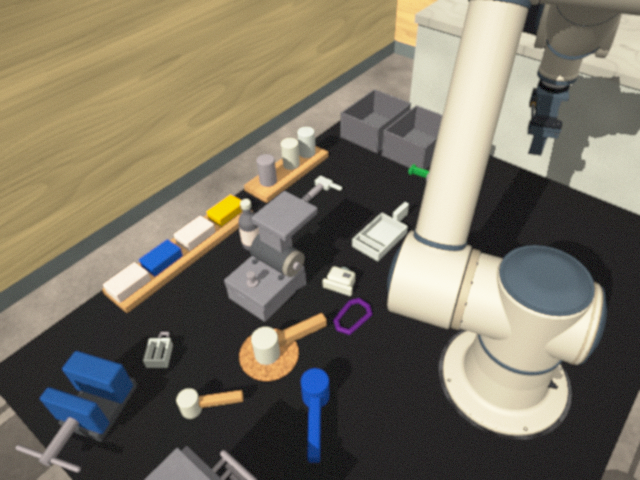

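View pics/wrist0.png

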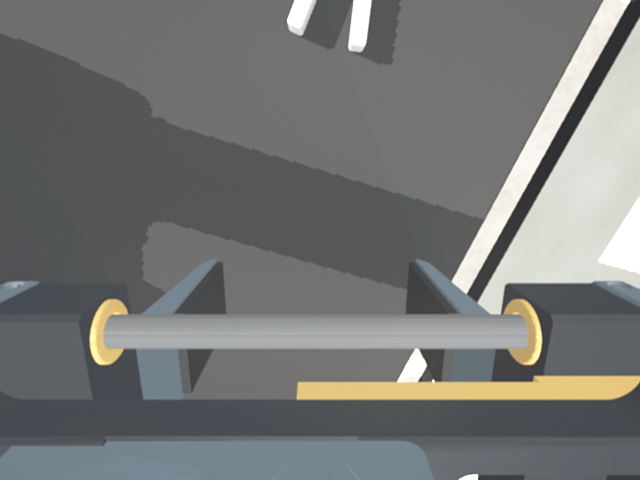

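The scene view shows the tray (268,305), the grinder (375,225), the mallet candidate on the cork mat (362,183), a smaller white mallet (404,155) and a blue mallet (320,163). The bottle is at (412,278) and the headlamp at (310,250).

```bash
python3 - <<'E'
from h import *
crop('scene0',220,130,480,350,3,'s0c'); crop('side0',200,180,440,400,3.3,'d0c')
for n in ['scene0','side0']:
    c=load(n); z=c['z_map']; print(n,(z>0).mean())
c=load('scene0')
for n,u,v in [('mallet top',362,178),('small',404,151),('blue',320,157),('headlamp',310,247),('bottlecap',418,258),('tray floor',268,305),('hood',370,212),('belay',445,186)]:
    print(n,w(c,u,v).round(3))
E
```

```text
scene0 0.9961360677083333
side0 0.9961197916666666
mallet top [0.462 0.291 0.074]
small [0.497 0.496 0.045]
blue [0.306 0.304 0.067]
headlamp [0.464 0.016 0.038]
bottlecap [0.752 0.051 0.161]
tray floor [ 0.465 -0.178  0.003]
hood [0.602 0.074 0.211]
belay [0.665 0.448 0.024]
```

View pics/s0c.png

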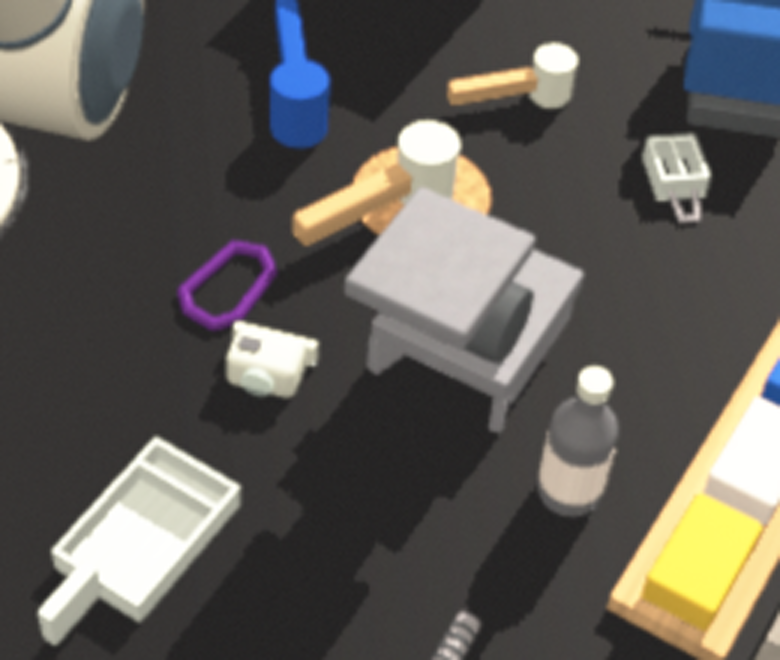

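View pics/d0c.png

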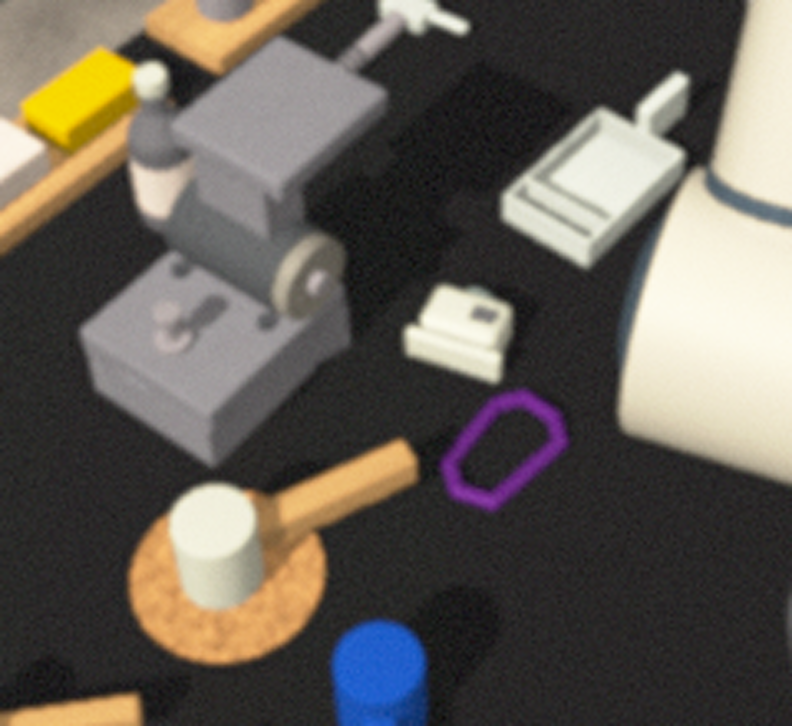

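The mallet that is meant is the white-headed one on the mat, at scene (362,183) and side crop (215,545). Its top measures 74 mm (70 plus the 4 mm mat). The other white one at (404,155) is only 45 mm high, and the one at (320,163) is blue. Next I fit poses from the depth data.

```bash
cat >> h.py <<'E'
def cloud(c):
    f=240/np.tan(np.radians(float(c['fovy'])/2)); v,u=np.mgrid[0:480,0:640]; z=c['z_map']
    P=np.stack([(u-float(c['cx']))/f*z,(v-float(c['cy']))/f*z,z],-1)
    if 'R' in c: R=c['R'].T; o=-R@c['t']
    else:
        H=c['hand_eye']; A=np.array(c['s_rot']); R=A@H[:3,:3]; o=A@H[:3,3]+c['s_pos']
    P=P@R.T+o; P[z==0]=np.nan; return P
def sel(P,x0,x1,y0,y1,z0,z1):
    Q=P.reshape(-1,3); return Q[(Q[:,0]>x0)&(Q[:,0]<x1)&(Q[:,1]>y0)&(Q[:,1]<y1)&(Q[:,2]>z0)&(Q[:,2]<z1)]
def rect(Q): 
    r=cv2.minAreaRect((Q[:,:2]*1000).astype(np.float32)); return r,cv2.boxPoints(r).round(0).tolist()
E
python3 - <<'E'
from h import *
for n in ['scene0','side0']:
    P=cloud(load(n)); print(n)
    q=sel(P,.45,.8,-.1,.25,.204,.222);print('hood',len(q),rect(q),q[:,2].mean())
    q=sel(P,.35,.6,-.3,-.05,.022,.06);print('tray+fin',len(q),rect(q))
    q=sel(P,.3,.6,-.35,-.05,.038,.058);print('fin',len(q),rect(q))
    q=sel(P,.41,.53,.23,.34,.066,.08);print('head',len(q),rect(q),q[:,:2].mean(0))
    q=sel(P,.3,.5,.15,.35,.044,.062);print('handle',len(q),rect(q))
    q=sel(P,.41,.54,-.03,.06,.01,.05);print('headlamp',len(q),rect(q))
    q=sel(P,.68,.82,-.02,.12,.02,.17);print('bottle',len(q),rect(q))
    q=sel(P,.5,.8,.0,.3,.064,.078);print('roof',len(q),rect(q))
    q=sel(P,.55,.75,.1,.3,.1,.112);print('pin',len(q),q.mean(0))
E
```

```text
scene0
hood 1806 (((602.0015869140625, 57.70118713378906), (110.50304412841797, 129.64544677734375), 1.5400230884552002), [[545.0, 121.0], [549.0, -9.0], [659.0, -6.0], [655.0, 124.0]]) 0.21129073822893044
tray+fin 617 (((472.8658752441406, -205.9600830078125), (188.2838592529297, 92.83381652832031), 89.0533676147461), [[425.0, -299.0], [518.0, -301.0], [521.0, -113.0], [428.0, -111.0]])
fin 183 (((472.1178894042969, -284.23956298828125), (60.980506896972656, 16.676353454589844), 88.8637924194336), [[463.0, -315.0], [480.0, -315.0], [481.0, -254.0], [464.0, -254.0]])
head 253 (((463.0631103515625, 292.5878601074219), (56.09797668457031, 64.85502624511719), 30.364543914794922), [[422.0, 306.0], [455.0, 250.0], [504.0, 279.0], [471.0, 335.0]]) [0.46298404 0.29128913]
handle 453 (((385.35809326171875, 257.9478454589844), (173.60177612304688, 162.88877868652344), 61.293399810791016), [[272.0, 221.0], [415.0, 143.0], [498.0, 295.0], [356.0, 373.0]])
headlamp 519 (((456.3907470703125, 15.142927169799805), (80.32862091064453, 66.39666748046875), 8.659347534179688), [[412.0, 42.0], [422.0, -
[... 1256 characters left out ...]
, (176.97665405273438, 174.14794921875), 86.7652359008789), [[290.0, 157.0], [464.0, 147.0], [474.0, 324.0], [300.0, 334.0]])
headlamp 612 (((459.6200866699219, 14.620414733886719), (79.67621612548828, 65.8165054321289), 16.513181686401367), [[412.0, 35.0], [431.0, -28.0], [507.0, -6.0], [488.0, 57.0]])
bottle 598 (((743.8442993164062, 62.27471923828125), (50.72304916381836, 45.11532974243164), 61.28474044799805), [[712.0, 51.0], [751.0, 29.0], [776.0, 74.0], [736.0, 95.0]])
roof 1781 (((649.5621337890625, 138.7090606689453), (240.8118133544922, 187.25245666503906), 0.9090837836265564), [[528.0, 230.0], [531.0, 43.0], [771.0, 47.0], [768.0, 234.0]])
pin 144 [0.59681666 0.16640522 0.10708923]
```

```bash
python3 - <<'E'
from h import *
c=load('scene0')
for n,u,v in [('is1',378,338),('is2',345,392),('is3',322,382),('handle end top',322,198),('handle root',352,185),('bin shelf',437,330)]: print(n,w(c,u,v).round(3))
for n in ['scene0','side0']:
    P=cloud(load(n)); print(n)
    q=sel(P,.31,.44,.2,.29,.044,.06);print('handle',len(q),rect(q))
    q=sel(P,.5,.72,-.35,-.05,.008,.1);print('screw',len(q),rect(q))
    q=sel(P,.57,.63,.17,.22,.1,.115);print('pin',len(q),rect(q),q.mean(0) if len(q) else 0)
    q=sel(P,.69,.82,-.02,.12,.14,.17);print('cap',len(q),rect(q),q.mean(0))
c=load('side0'); I=c['pixels'].astype(int); P=cloud(c)
m=(I[...,0]>150)&(I[...,0]-I[...,2]>60)&(abs(P[...,2])<.012)
q=P[m]; q=q[(abs(q[:,0]-.46)<.12)&(abs(q[:,1]-.29)<.12)]; print('mat',len(q),rect(q),q[:,2].mean())
E
```

```text
is1 [ 0.75  -0.112  0.017]
is2 [ 0.756 -0.274  0.018]
is3 [ 0.699 -0.283  0.017]
handle end top [0.372 0.217 0.001]
handle root [0.443 0.268 0.054]
bin shelf [ 0.861 -0.018  0.026]
scene0
handle 121 (((375.15167236328125, 244.33633422851562), (80.03010559082031, 134.6232452392578), 85.8791275024414), [[305.0, 209.0], [439.0, 200.0], [445.0, 279.0], [311.0, 289.0]])
screw 380 (((609.8671875, -200.0556182861328), (143.90625, 242.67933654785156), 81.02336120605469), [[479.0, -252.0], [718.0, -290.0], [741.0, -148.0], [501.0, -110.0]])
pin 0 (((0.0, 0.0), (0.0, 0.0), 0.0), [[0.0, 0.0], [0.0, 0.0], [0.0, 0.0], [0.0, 0.0]]) 0
cap 117 (((749.9075317382812, 55.49159240722656), (26.079927444458008, 27.41790771484375), 24.575977325439453), [[732.0, 63.0], [744.0, 38.0], [767.0, 48.0], [756.0, 73.0]]) [0.75134291 0.05203078 0.1562107 ]
side0
handle 235 (((433.9571533203125, 241.9296875), (91.64411163330078, 25.54908561706543), 76.3117904663086), [[411.0, 200.0], [436.0, 194.0], [457.0, 283.0], [432.0, 289.0]])
screw 367 (((608.972900390625, -205.2261199951172), (217.66281127929688, 284.3062438964844), 0.09267335385084152), [[500.0, -63.0], [500.0, -348.0], [718.0, -347.0], [718.0, -63.0]])
pin 67 (((596.85498046875, 197.138916015625), (20.215967178344727, 22.003416061401367), 39.05783462524414), [[582.0, 199.0], [596.0, 182.0], [612.0, 195.0], [598.0, 212.0]]) [0.59615839 0.19721286 0.10721439]
cap 101 (((749.02392578125, 55.73772430419922), (26.828763961791992, 27.624536514282227), 70.57906341552734), [[732.0, 48.0], [758.0, 38.0], [767.0, 64.0], [740.0, 73.0]]) [0.74730434 0.05775906 0.15709851]
mat 1365 (((457.40753173828125, 292.6592102050781), (139.81396484375, 131.9911651611328), 58.136077880859375), [[364.0, 268.0], [477.0, 198.0], [550.0, 317.0], [438.0, 387.0]]) 0.005725493296189603
```

```bash
cat >> h.py <<'E'
def go(p,head=None,s=None):
    """shift in cm in tool axes; turn rad to reach heading deg of tool x"""
    s=s or state(); A=np.array(s['eef_rot']); d=A.T@(np.array(p)-s['eef_pos'])*100
    h0=np.degrees(np.arctan2(A[1,0],A[0,0])); t=0
    if head is not None: t=np.radians(h0-head)
    print('t',round(s['t'],2),'shift',d.round(2),'turn',round(t,3),'h0',h0.round(2),'q6',s['joint_positions'][5].round(1)); return d,t
E
python3 - <<'E'
from h import *
go([.4724,-.297,.12],-90.8)
for n in ['scene0','side0']:
    P=cloud(load(n))
    q=sel(P,.36,.48,.12,.262,.044,.066);print('handle',len(q),rect(q))
E
```

```text
t 0.15 shift [ 32.45 -17.07   9.36] turn 1.974 h0 22.28 q6 -5.5
handle 300 (((428.823974609375, 207.468505859375), (126.80254364013672, 29.763729095458984), 66.7807388305664), [[390.0, 155.0], [418.0, 143.0], [467.0, 260.0], [440.0, 272.0]])
handle 507 (((426.3352355957031, 207.21588134765625), (121.26065063476562, 27.448219299316406), 67.51483917236328), [[390.0, 156.0], [416.0, 146.0], [462.0, 258.0], [437.0, 268.0]])
```

Emit:
{"op": "jog_arm", "data": {"hand": 0, "increments": [[[32.4, -17.1, 9.4], 1.974], [[32.4, -17.1, 9.4], 1.974], [[32.4, -17.1, 9.4], 1.974], [[32.4, -17.1, 9.4], 1.974], [[32.4, -17.1, 9.4], 1.974], [[32.4, -17.1, 9.4], 1.974], [[32.4, -17.1, 9.4], 1.974], [[32.4, -17.1, 9.4], 1.974], [[32.4, -17.1, 9.4], 1.974], [[32.4, -17.1, 9.4], 1.974], [[32.4, -17.1, 9.4], 1.974], [[32.4, -17.1, 9.4], 1.974]]}}

```text
t: 1.65
eef_pos: [0.4717, -0.2969, 0.1195]
eef_rot: [[-0.014, -1.0, -0.001], [-1.0, 0.014, 0.001], [-0.001, 0.001, -1.0]]
contact_force: [0.2, 0.3, -0.6]
gripper_width: 0.0909
```

```bash
python3 - <<'E'
from h import *
snap('wrist','w1'); s=state(); print(s['eef_pos'],s['eef_rot'])
go([.4724,-.297,.017],-90.8)
P=cloud(load('w1'))
q=sel(P,.4,.54,-.35,-.2,.042,.06);print('fin',len(q),rect(q))
q=sel(P,.4,.54,-.26,-.05,.022,.04);print('rim',len(q),rect(q))
E
```

```text
[ 0.47176742 -0.29689202  0.11956507] [[-1.06552898e-02 -9.99943135e-01 -4.36739123e-04]
 [-9.99942716e-01  1.06548403e-02  1.01902088e-03]
 [-1.01430954e-03  4.47572068e-04 -9.99999385e-01]]
t 1.7 shift [ 0.02 -0.07 10.26] turn 0.003 h0 -90.61 q6 142.3
fin 1695 (((470.6219177246094, -283.9276123046875), (59.612796783447266, 13.804154396057129), 88.99671936035156), [[463.0, -314.0], [477.0, -314.0], [478.0, -254.0], [464.0, -254.0]])
rim 1372 (((472.17718505859375, -207.0121307373047), (94.79165649414062, 90.10320281982422), 88.75679779052734), [[426.0, -253.0], [516.0, -255.0], [518.0, -161.0], [428.0, -159.0]])
```

View pics/w1.png

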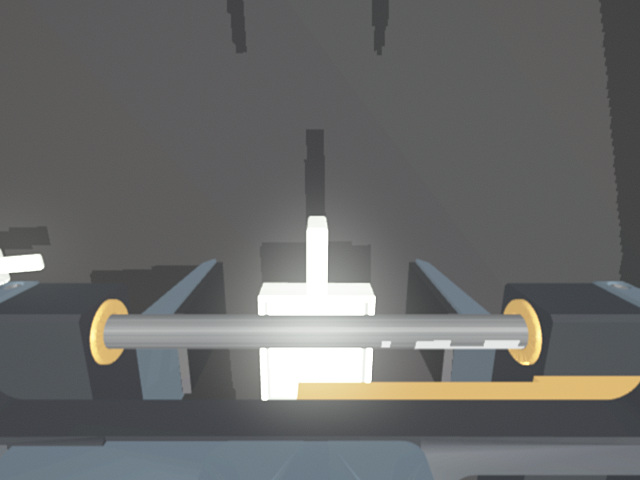

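The wrist view shows the fin at (317,260), centred between the open fingers. Descend and grip.

Emit:
{"op": "jog_arm", "data": {"increments": [[[0, 0.1, 5], 0.008], [[0, 0.1, 10.2], 0.008], [[0, 0.1, 10.2], 0.008], [[0, 0.1, 10.2], 0.008]]}}

```text
t: 2.2
eef_pos: [0.4713, -0.2972, 0.019]
eef_rot: [[-0.017, -1.0, 0.0], [-1.0, 0.017, 0.0], [-0.0, -0.0, -1.0]]
contact_force: [0.9, -0.6, -0.5]
gripper_width: 0.0913
```

Emit:
{"op": "jog_arm", "data": {"hand": 1, "increments": [[[0, 0, 0], 0], [[0, 0, 0], 0], [[0, 0, 0], 0], [[0, 0, 0], 0], [[0, 0, 0], 0], [[0, 0, 0], 0]]}}

```text
t: 2.95
eef_pos: [0.4713, -0.2972, 0.0189]
eef_rot: [[-0.017, -1.0, 0.0], [-1.0, 0.017, 0.0], [-0.0, -0.0, -1.0]]
contact_force: [-0.9, -0.5, -0.9]
gripper_width: 0.034
```

```bash
python3 - <<'E'
from h import *
snap('wrist','w2'); s=state(); print(s['eef_pos'],s['gripper_width'],s['contact_force'])
P=cloud(load('w2'))
q=sel(P,.4,.54,-.35,-.2,.042,.06);print('fin',len(q),rect(q))
E
```

```text
[ 0.47125508 -0.29719599  0.01889899] 0.030443423293405658 [-0.34030352 -0.3173793   0.53264944]
fin 3634 (((471.1208190917969, -291.2403869628906), (46.94510269165039, 57.674903869628906), 89.34364318847656), [[442.0, -314.0], [500.0, -315.0], [500.0, -268.0], [443.0, -267.0]])
```

Emit:
{"op": "jog_arm", "data": {"increments": [[[0, 0, 0], 0], [[0, 0, 0], 0], [[0, 0, 0], 0], [[0, 0, 0], 0], [[0, 0, 0], 0], [[0, 0, 0], 0]]}}

```text
t: 3.75
eef_pos: [0.4712, -0.2972, 0.0189]
eef_rot: [[-0.017, -1.0, 0.0], [-1.0, 0.017, 0.0], [-0.0, -0.0, -1.0]]
contact_force: [0.0, 0.9, -1.7]
gripper_width: 0.0136
```

```bash
python3 - <<'E'
from h import *
s=state(); print(s['eef_pos'],s['gripper_width'],s['contact_force'])
for n in ['scene0','side0']:
    P=cloud(load(n))
    q=sel(P,.5,.7,.08,.26,.062,.078);print(n,'roof',len(q),rect(q))
    for p in (q,):
        # edges
        for y0 in np.arange(.16,.24,.01):
            k=p[(p[:,1]>y0)&(p[:,1]<y0+.01)]
            if len(k)>5: print(round(y0,3),k[:,0].min().round(4),k[:,0].max().round(4))
q=None
for n in ['scene0','side0']:
    P=cloud(load(n)); q=sel(P,.45,.8,-.1,.25,.204,.222)
    for y0 in np.arange(0.01,.11,.02):
        k=q[(q[:,1]>y0)&(q[:,1]<y0+.02)]; print(n,'hood',round(y0,2),np.percentile(k[:,0],[1,99]).round(4))
d=np.array([-.0227,1]);
for D in (280,):
    p=np.array([600,141])+(-114-D)*d; print(p); go([p[0]/1000,p[1]/1000,s['eef_pos'][2]],-88.7)
E
```

```text
[ 0.47122612 -0.29721015  0.01887494] 0.013597690380616862 [ 0.02411341  0.86360834 -1.70553702]
scene0 roof 576 (((600.4380493164062, 157.8523712158203), (135.28343200683594, 155.3633270263672), 0.006392344832420349), [[533.0, 236.0], [533.0, 80.0], [668.0, 80.0], [668.0, 236.0]])
0.16 0.6444 0.6677
0.17 0.642 0.6658
0.18 0.6158 0.6655
0.19 0.6135 0.6659
0.2 0.6137 0.6652
0.21 0.6139 0.6656
0.22 0.6128 0.6638
0.23 0.6175 0.6592
side0 roof 1738 (((598.8278198242188, 157.0791473388672), (142.0096435546875, 148.6981658935547), 1.8660387992858887), [[525.0, 229.0], [530.0, 80.0], [672.0, 85.0], [667.0, 234.0]])
0.16 0.532 0.6653
0.17 0.5295 0.6692
0.18 0.53 0.665
0.19 0.5291 0.6644
0.2 0.5288 0.6636
0.21 0.529 0.6672
0.22 0.5277 0.6635
0.23 0.5565 0.6614
scene0 hood 0.01 [0.55   0.6571]
scene0 hood 0.03 [0.5487 0.6566]
scene0 hood 0.05 [0.5483 0.656 ]
scene0 hood 0.07 [0.548  0.6551]
scene0 hood 0.09 [0.548  0.6559]
side0 hood 0.01 [0.5478 0.6568]
side0 hood 0.03 [0.547  0.6556]
side0 hood 0.05 [0.5471 0.6553]
side0 hood 0.07 [0.5459 0.6535]
side0 hood 0.09 [0.5457 0.6538]
[ 608.9438 -253.    ]
t 3.75 shift [ -4.65 -13.7    0.  ] turn -0.039 h0 -90.96 q6 142.5
```

Emit:
{"op": "jog_arm", "data": {"increments": [[[-0.5, -4, 0], 0], [[-1, -8, 0], -0.02], [[-2, -12, 0], -0.045], [[-4, -13.8, 0], -0.045], [[-4.6, -13.8, 0], -0.045], [[-4.6, -13.8, 0], -0.045], [[-4.6, -13.8, 0], -0.045]]}}

```text
t: 4.62
eef_pos: [0.6092, -0.254, 0.0188]
eef_rot: [[0.028, -1.0, -0.0], [-1.0, -0.028, 0.001], [-0.001, 0.0, -1.0]]
contact_force: [-0.0, -0.1, -2.3]
gripper_width: 0.0138
```

```bash
python3 - <<'E'
from h import *
s=state(); print(s['eef_pos'],s['gripper_width'],s['contact_force'])
snap('scene','s3'); snap('side','d3'); crop('scene3' if 0 else 's3',220,130,480,350,3,'s3c')
for n in ['s3','d3']:
    P=cloud(load(n))
    q=sel(P,.52,.7,-.225,-.04,.022,.036);print('rim',len(q),rect(q))
d=np.array([-.028,1])
for D in (150,72): p=np.array([599.2,141.5])+(-114-D)*d; print(p); go([p[0]/1000,p[1]/1000,s['eef_pos'][2]],-88.4)
E
```

```text
[ 0.60922173 -0.25398626  0.01884178] 0.013767698626774315 [-8.91212510e-04 -6.86247640e-02 -2.25031983e+00]
rim 234 (((605.45068359375, -113.61970520019531), (92.17105865478516, 89.01717376708984), 0.7004523873329163), [[559.0, -70.0], [560.0, -159.0], [652.0, -158.0], [651.0, -69.0]])
rim 445 (((609.2174072265625, -146.25173950195312), (97.89661407470703, 152.7449493408203), 1.8074274063110352), [[558.0, -71.0], [563.0, -224.0], [661.0, -221.0], [656.0, -68.0]])
[ 606.592 -122.5  ]
t 4.72 shift [-1.316e+01 -8.000e-02  1.000e-02] turn -0.0 h0 -88.42 q6 150.6
[604.408 -44.5  ]
t 4.72 shift [-2.097e+01 -8.000e-02  2.000e-02] turn -0.0 h0 -88.42 q6 150.6
```

View pics/s3c.png

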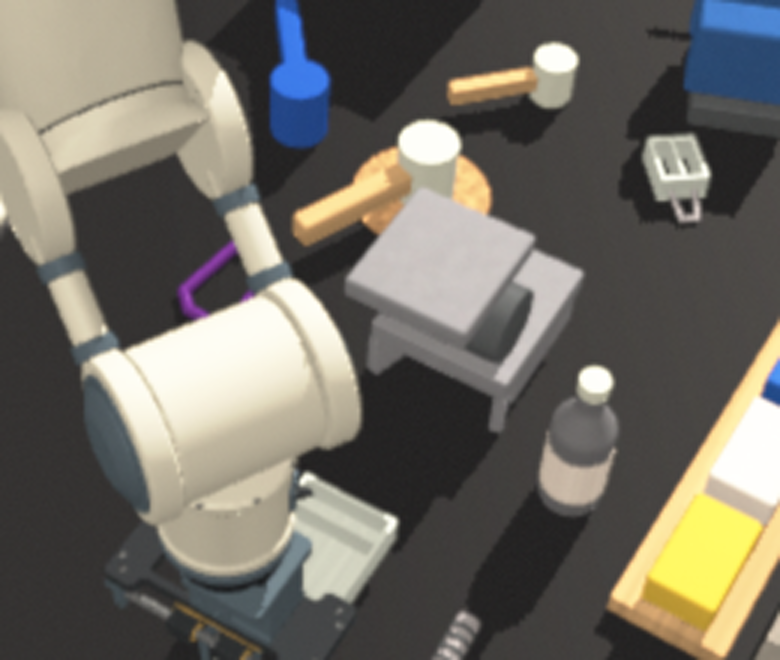

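```bash
python3 - <<'E'
from h import *
for n in ['s3','d3']:
    P=cloud(load(n)); q=sel(P,.45,.8,-.45,0,.06,.6)
    ty=-.254
    print(n)
    for z0 in np.arange(.06,.5,.02):
        k=q[(q[:,2]>z0)&(q[:,2]<z0+.02)]
        if len(k)>3: print(round(z0,2),len(k),'dy max',np.percentile(k[:,1],99).round(3)-ty,'dy min',k[:,1].min().round(3)-ty,'x',k[:,0].min().round(3),k[:,0].max().round(3))
E
```

```text
s3
0.06 18 dy max -0.0010000000000000009 dy min -0.019000000000000017 x 0.592 0.603
0.08 15 dy max -0.006000000000000005 dy min -0.035999999999999976 x 0.536 0.683
0.1 318 dy max -0.02100000000000002 dy min -0.04199999999999998 x 0.53 0.691
0.12 740 dy max 0.038000000000000006 dy min -0.04099999999999998 x 0.519 0.7
0.14 557 dy max 0.036000000000000004 dy min -0.04099999999999998 x 0.522 0.699
0.16 68 dy max 0.021999999999999992 dy min -0.027000000000000024 x 0.601 0.66
0.18 450 dy max 0.253 dy min -0.03899999999999998 x 0.551 0.661
0.2 228 dy max 0.254 dy min -0.03799999999999998 x 0.55 0.661
0.22 169 dy max 0.017000000000000015 dy min -0.04899999999999999 x 0.573 0.657
0.24 275 dy max 0.019000000000000017 dy min -0.04799999999999999 x 0.577 0.657
0.26 227 dy max 0.024999999999999994 dy min -0.045999999999999985 x 0.591 0.663
0.28 242 dy max 0.025999999999999995 dy min -0.046999999999999986 x 0.6 0.663
0.3 189 dy max 0.01999999999999999 dy min -0.04799999999999999 x 0.61 0.659
0.32 223 dy max 0.016000000000000014 dy min -0.08000000000000002 x 0.59 0.672
0.34 177 dy max 0.034 dy min 
[... 1224 characters left out ...]
.646
0.24 104 dy max 0.048000000000000015 dy min 0.02099999999999999 x 0.584 0.653
0.26 90 dy max 0.048000000000000015 dy min 0.022999999999999993 x 0.59 0.664
0.28 93 dy max 0.048000000000000015 dy min 0.022999999999999993 x 0.594 0.662
0.3 45 dy max 0.049000000000000016 dy min 0.037000000000000005 x 0.598 0.634
0.32 45 dy max 0.07900000000000001 dy min 0.04100000000000001 x 0.598 0.667
0.34 102 dy max 0.08399999999999999 dy min 0.059 x 0.59 0.663
0.36 146 dy max 0.087 dy min 0.035 x 0.588 0.692
0.38 150 dy max 0.086 dy min 0.036000000000000004 x 0.59 0.691
0.4 171 dy max 0.091 dy min 0.04000000000000001 x 0.59 0.684
0.42 81 dy max 0.07400000000000001 dy min 0.03900000000000001 x 0.615 0.67
```

```bash
python3 - <<'E'
from h import *
crop('d3',180,60,480,330,2.6,'d3c')
E
```

```text
(no output)
```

View pics/d3c.png

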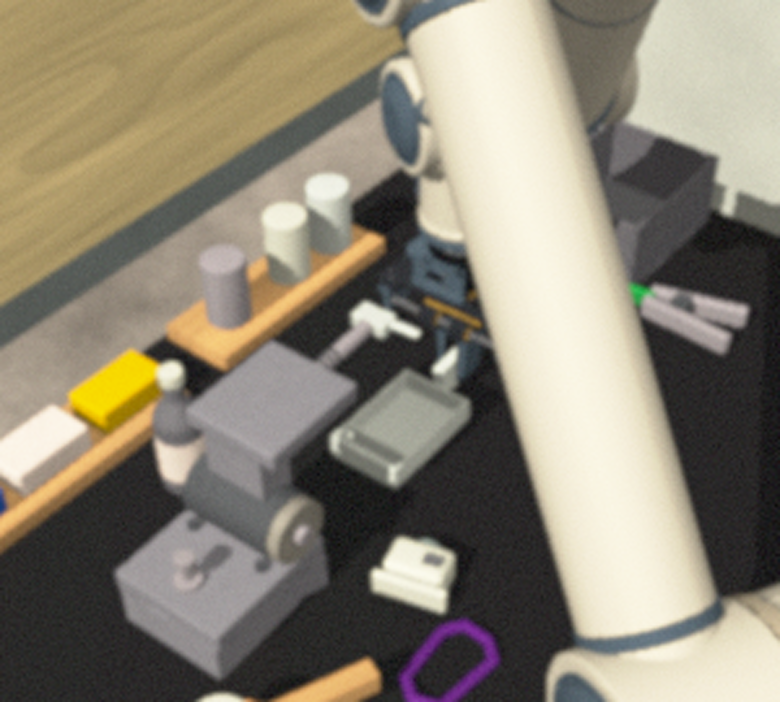

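The scene crop shows the gripped tray lined up with the mouth, and the headlamp and bottle are clear of its path. I stop the vertical tool short of the hood edge, since the jog has no tilt. The mallet will finish the push.

Emit:
{"op": "jog_arm", "data": {"increments": [[[-3, 0, 0], 0], [[-6, 0, 0], 0], [[-9, 0, 0], 0], [[-11, 0, 0], 0], [[-13, 0, 0], 0], [[-13, 0, 0], 0]]}}

```text
t: 5.48
eef_pos: [0.6057, -0.1231, 0.019]
eef_rot: [[0.029, -1.0, -0.0], [-1.0, -0.029, 0.001], [-0.001, 0.0, -1.0]]
contact_force: [-0.2, -0.1, -3.0]
gripper_width: 0.0139
```

Emit:
{"op": "jog_arm", "data": {"increments": [[[-1.5, 0, 0], 0], [[-3, 0, 0], 0], [[-4, 0, 0], 0], [[-4, 0, 0], 0]]}}

```text
t: 5.98
eef_pos: [0.6046, -0.0822, 0.019]
eef_rot: [[0.03, -1.0, -0.001], [-1.0, -0.03, 0.001], [-0.001, 0.0, -1.0]]
contact_force: [0.0, 0.3, -2.8]
gripper_width: 0.014
```

```bash
python3 - <<'E'
from h import *
s=state(); print(s['eef_pos'],s['gripper_width'],s['contact_force'],s['wrist_torque'])
snap('scene','s4'); crop('s4',220,130,480,350,3,'s4c')
d=np.array([-.028,1])
for D in (84,): p=np.array([599.2,141.5])+(-114-D)*d; print(p); go([p[0]/1000,p[1]/1000,s['eef_pos'][2]],-88.4)
E
```

```text
[ 0.6045538  -0.08224084  0.01901136] 0.01398330739161999 [ 0.03200523  0.31520827 -2.84909063] [-0.06943615 -0.04220399  0.02377001]
[604.744 -56.5  ]
t 6.03 shift [-2.63 -0.09  0.  ] turn 0.001 h0 -88.32 q6 164.9
```

View pics/s4c.png

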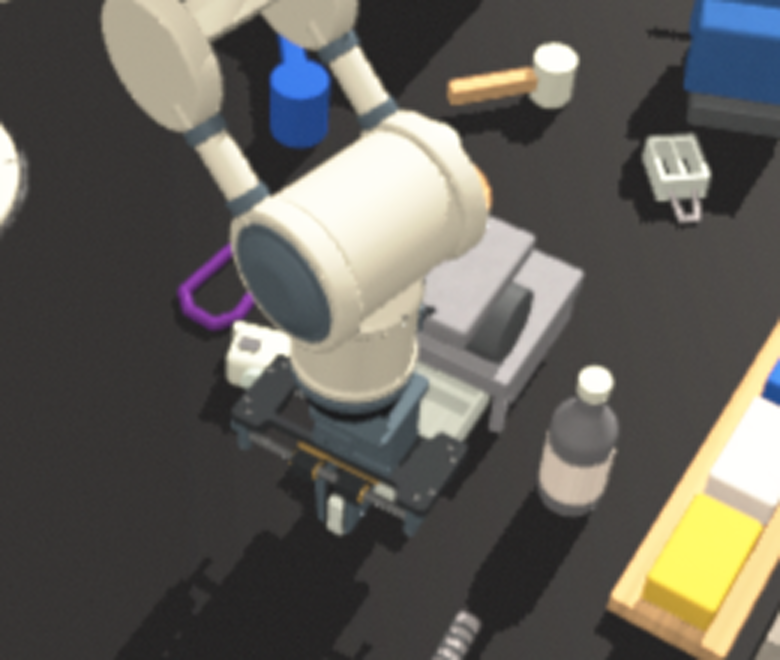

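The tray's front end is inside the mouth with no side load. I ease it a little further in.

Emit:
{"op": "jog_arm", "data": {"increments": [[[-1, 0, 0], 0], [[-1.8, 0, 0], 0], [[-2.4, 0, 0], 0], [[-2.4, 0, 0], 0]]}}

```text
t: 6.52
eef_pos: [0.6039, -0.0583, 0.0191]
eef_rot: [[0.03, -1.0, -0.0], [-1.0, -0.03, 0.001], [-0.001, 0.0, -1.0]]
contact_force: [-0.2, 0.3, -3.3]
gripper_width: 0.014
```

Emit:
{"op": "jog_arm", "data": {"hand": 0.4, "increments": [[[0, 0, 0], 0], [[0, 0, 0], 0], [[0, 0, 0], 0], [[0, 0, 0], 0]]}}

```text
t: 7.02
eef_pos: [0.604, -0.0584, 0.0191]
eef_rot: [[0.03, -1.0, -0.0], [-1.0, -0.03, 0.001], [-0.001, 0.0, -1.0]]
contact_force: [-0.1, -0.4, 0.3]
gripper_width: 0.0508
```

```bash
python3 - <<'E'
from h import *
s=state(); print(s['eef_pos'],s['gripper_width'],s['contact_force'],s['wrist_torque'])
E
```

```text
[ 0.60395483 -0.05843469  0.01911698] 0.050774813984438706 [-0.05459594 -0.35201315  0.29241277] [ 0.148297   -0.0319264   0.01314835]
```

Emit:
{"op": "jog_arm", "data": {"hand": 0, "increments": [[[3, 0, 0], 0], [[6, 0, 0], 0], [[9, 0, -2], 0], [[12, 0, -8], 0], [[12, 0, -14], 0], [[12, 0, -20], 0], [[12, 0, -24], 0], [[12, 0, -24], 0]]}}

```text
t: 8.02
eef_pos: [0.609, -0.1791, 0.2626]
eef_rot: [[0.03, -1.0, 0.005], [-1.0, -0.03, -0.002], [0.002, -0.005, -1.0]]
contact_force: [0.3, -0.3, -0.5]
gripper_width: 0.0909
```

```bash
python3 - <<'E'
from h import *
snap('scene','s5'); snap('side','d5'); crop('s5',220,130,480,350,3,'s5c'); crop('d5',180,150,480,400,2.6,'d5c')
go([.440,.2415,.25],68); go([.440,.2415,.14],68)
E
```

```text
t 8.12 shift [-42.48  15.48   0.9 ] turn -2.728 h0 -88.3 q6 156.5
t 8.12 shift [-42.47  15.47  11.9 ] turn -2.728 h0 -88.3 q6 156.5
```

View pics/s5c.png

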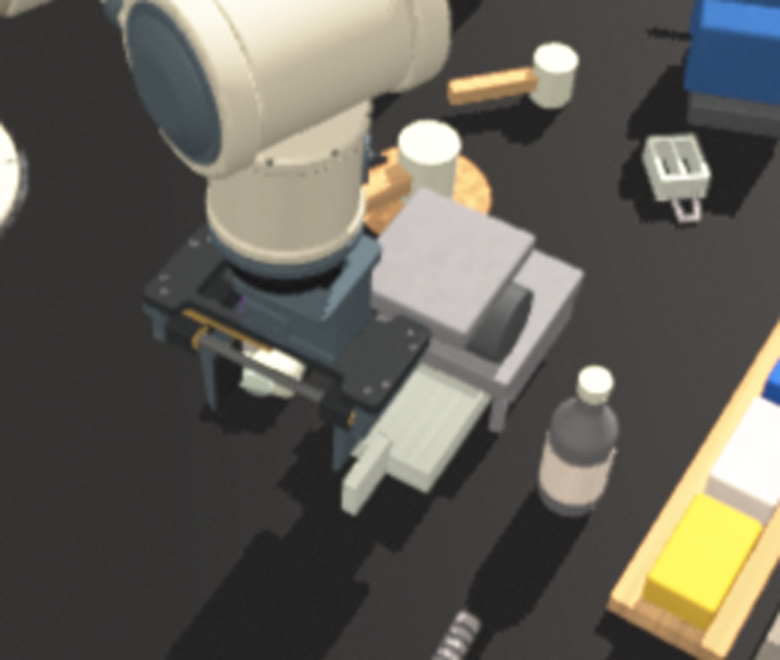

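View pics/d5c.png

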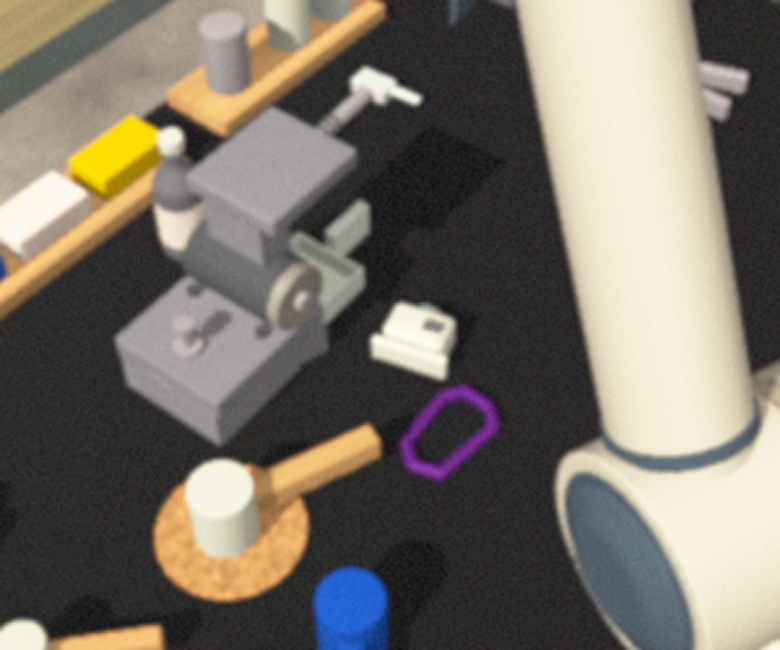

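The tray sits straight in the bay, about 80 mm short of home, with its fin clear at (365,480) in the scene crop. Next, the mallet.

Emit:
{"op": "jog_arm", "data": {"increments": [[[-42.5, 15.5, 1], -2.728], [[-42.5, 15.5, 1], -2.728], [[-42.5, 15.5, 1], -2.728], [[-42.5, 15.5, 1], -2.728], [[-42.5, 15.5, 1], -2.728], [[-42.5, 15.5, 1], -2.728], [[-42.5, 15.5, 1], -2.728], [[-42.5, 15.5, 1], -2.728], [[-42.5, 15.5, 1], -2.728], [[-42.5, 15.5, 12], -2.728], [[-42.5, 15.5, 12], -2.728], [[-42.5, 15.5, 12], -2.728]]}}

```text
t: 9.62
eef_pos: [0.4365, 0.2405, 0.1345]
eef_rot: [[0.755, 0.656, -0.009], [0.656, -0.755, -0.003], [-0.008, -0.004, -1.0]]
contact_force: [-0.9, -0.0, 1.2]
gripper_width: 0.0909
```

```bash
python3 - <<'E'
from h import *
go([.440,.2415,.14],68)
E
```

```text
t 9.62 shift [ 0.32  0.16 -0.55] turn -0.472 h0 40.98 q6 70.9
```

Emit:
{"op": "jog_arm", "data": {"increments": [[[0.3, 0.2, -0.5], -0.472], [[0.3, 0.2, -0.5], -0.472], [[0.3, 0.2, -0.5], -0.472], [[0.3, 0.2, -0.5], -0.472]]}}

```text
t: 10.12
eef_pos: [0.4392, 0.2407, 0.1383]
eef_rot: [[0.375, 0.927, -0.011], [0.927, -0.375, -0.004], [-0.007, -0.009, -1.0]]
contact_force: [0.1, -0.1, 0.7]
gripper_width: 0.0912
```

```bash
python3 - <<'E'
from h import *
snap('wrist','w6'); snap('side','d6')
for n in ('w6',):
    P=cloud(load(n)); 
    q=sel(P,.36,.53,.1,.36,.066,.082);print('head',len(q),rect(q),q.mean(0))
    q=sel(P,.36,.48,.12,.25,.046,.064);print('handle',len(q),rect(q),q.mean(0))
go([.440,.2415,.02],68)
E
```

```text
head 7080 (((496.01800537109375, 260.54193115234375), (59.06522750854492, 159.42413330078125), 43.865543365478516), [[419.0, 298.0], [530.0, 183.0], [573.0, 224.0], [462.0, 338.0]]) [0.46283376 0.29591107 0.07290611]
handle 2836 (((423.9081115722656, 204.39425659179688), (108.25587463378906, 23.65503692626953), 67.40421295166016), [[392.0, 159.0], [414.0, 150.0], [456.0, 250.0], [434.0, 259.0]]) [0.42841468 0.21493898 0.05169754]
t 10.22 shift [ 0.17  0.11 11.87] turn -0.002 h0 67.87 q6 44.0
```

View pics/w6.png

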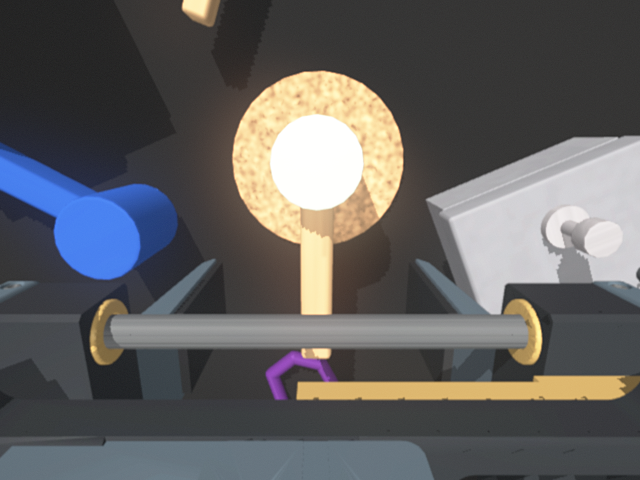

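The wrist view shows the white mallet head at (317,160), on the mat centred at (318,157), with the handle centred between the fingers. The pin top is at (600,235).

Emit:
{"op": "jog_arm", "data": {"increments": [[[0.1, 0.1, 5], 0.005], [[0.1, 0.1, 10], 0.005], [[0.1, 0.1, 11.9], 0.005], [[0.1, 0.1, 11.9], 0.005], [[0.1, 0.1, 11.9], 0.005]]}}

```text
t: 10.85
eef_pos: [0.44, 0.2411, 0.0204]
eef_rot: [[0.382, 0.924, -0.009], [0.924, -0.382, -0.003], [-0.006, -0.008, -1.0]]
contact_force: [0.2, 0.2, 0.2]
gripper_width: 0.0915
```

Emit:
{"op": "jog_arm", "data": {"hand": 1, "increments": [[[0, 0, 0], 0], [[0, 0, 0], 0], [[0, 0, 0], 0], [[0, 0, 0], 0], [[0, 0, 0], 0], [[0, 0, 0], 0], [[0, 0, 0], 0], [[0, 0, 0], 0], [[0, 0, 0], 0], [[0, 0, 0], 0]]}}

```text
t: 12.1
eef_pos: [0.4399, 0.2411, 0.0204]
eef_rot: [[0.382, 0.924, -0.01], [0.924, -0.382, -0.003], [-0.006, -0.008, -1.0]]
contact_force: [-0.1, -0.6, 1.2]
gripper_width: 0.0237
```

```bash
python3 - <<'E'
from h import *
P=cloud(load('w6'))
q=sel(P,.56,.64,.16,.24,.1,.12); print('pin',len(q),q.mean(0) if len(q) else 0, rect(q))
I=load('w6')['pixels'].astype(int)
m=(I[...,0]>120)&(I[...,0]-I[...,2]>50); m[:60]=0; m[245:]=0; m[:,:225]=0; m[:,410:]=0
pts=np.argwhere(m)[:,::-1].astype(np.float32)
c=load('w6'); W=np.array([w(c,u,v,plane=.004)[:2] for u,v in pts]); print('mat',cv2.minEnclosingCircle((W*1000).astype(np.float32)))
for u,v in [(317,114),(271,162),(363,162),(317,209)]: print(w(c,u,v,plane=.074).round(4))
s=state(); print(s['eef_pos'],s['eef_rot'],s['gripper_width'],s['contact_force'])
E
```

```text
pin 1342 [0.59596388 0.19983428 0.10540792] (((597.1068115234375, 198.7086944580078), (21.570764541625977, 21.940082550048828), 77.91451263427734), [[584.0, 190.0], [606.0, 186.0], [610.0, 207.0], [589.0, 212.0]])
mat ((459.8018493652344, 292.4500732421875), 70.03911590576172)
[0.4726 0.3237 0.074 ]
[0.4353 0.3081 0.074 ]
[0.4886 0.2865 0.074 ]
[0.4509 0.2697 0.074 ]
[0.43991246 0.24106297 0.02037291] [[ 0.38218009  0.92403845 -0.00955629]
 [ 0.92406577 -0.38222203 -0.00296274]
 [-0.00639031 -0.00769834 -0.99994995]] 0.023694375718151264 [-0.06751162 -0.56507613  1.19538816]
```

Emit:
{"op": "jog_arm", "data": {"increments": [[[0, 0, -3], 0], [[0, 0, -8], 0], [[0, 0, -14], 0], [[0, 0, -20], 0], [[0, 0, -26], 0], [[0, 0, -28], 0], [[0, 0, -28], 0]]}}

```text
t: 12.98
eef_pos: [0.4429, 0.242, 0.3012]
eef_rot: [[0.382, 0.924, -0.008], [0.924, -0.382, -0.002], [-0.005, -0.006, -1.0]]
contact_force: [-0.5, 0.6, -6.5]
gripper_width: 0.024
```

```bash
python3 - <<'E'
from h import *
s=state();print(s['eef_rot'])
snap('wrist','w7'); snap('scene','s7');crop('s7',200,60,480,300,2.8,'s7c')
P=cloud(load('w7'));A=s['eef_rot']
go([.609,-.195,.30],-88.4)
Q=(P.reshape(-1,3)-s['eef_pos'])@A
k=Q[(abs(Q[:,1])<.06)&(Q[:,0]>.02)&(Q[:,0]<.12)&(abs(Q[:,2])<.07)]; print(len(k)); 
t=k[k[:,2]<-.03]; print('headtop tool',rect(t),t.mean(0)); M=np.c_[t[:,:2],np.ones(len(t))]; print(np.linalg.lstsq(M,t[:,2],rcond=None)[0])
E
```

```text
[[ 0.38217648  0.92405775 -0.00764353]
 [ 0.92407586 -0.38220253 -0.00224358]
 [-0.00499457 -0.00620576 -0.99996827]]
t 13.07 shift [-33.96  32.13  -0.13] turn 2.722 h0 67.53 q6 44.3
26200
headtop tool (((55.590328216552734, 1.9854774475097656), (59.246124267578125, 68.67194366455078), 58.90214157104492), [[11.0, -6.0], [70.0, -41.0], [100.0, 10.0], [41.0, 45.0]]) [ 0.060374   -0.00051496 -0.05130886]
[-0.04058469  0.00033182 -0.04885843]
```

View pics/s7c.png

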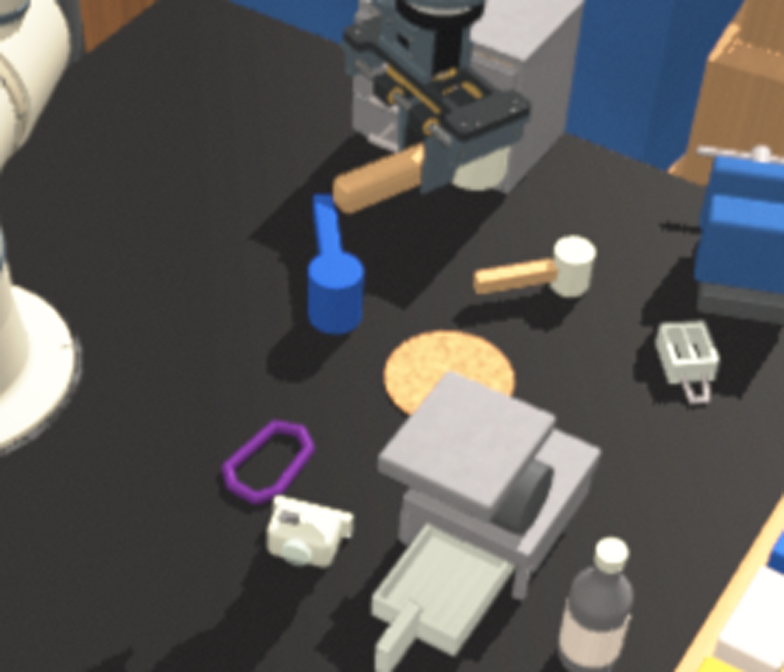

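Mallet held, about level, with the head axis about 60 mm ahead of the tool. The mat is empty at (450,375) in the crop.

Emit:
{"op": "jog_arm", "data": {"increments": [[[-34, 32, 0], 2.722], [[-34, 32, 0], 2.722], [[-34, 32, 0], 2.722], [[-34, 32, 0], 2.722], [[-34, 32, 0], 2.722], [[-34, 32, 0], 2.722], [[-34, 32, 0], 2.722], [[-34, 32, 0], 2.722], [[-34, 32, 0], 2.722], [[-34, 32, 0], 2.722], [[-34, 32, 0], 2.722], [[-34, 32, 0], 2.722]]}}

```text
t: 14.58
eef_pos: [0.6069, -0.1946, 0.2961]
eef_rot: [[0.473, -0.881, -0.015], [-0.881, -0.473, -0.002], [-0.005, 0.014, -1.0]]
contact_force: [-0.6, -0.2, -5.5]
gripper_width: 0.0242
```

Emit:
{"op": "jog_arm", "data": {"increments": [[[0, 0, 0], 0.35], [[0, 0, 0], 0.47], [[0, 0, 0], 0.47], [[0, 0, 0], 0.47]]}}

```text
t: 15.08
eef_pos: [0.6062, -0.1943, 0.2939]
eef_rot: [[0.024, -1.0, -0.018], [-1.0, -0.024, -0.001], [0.001, 0.018, -1.0]]
contact_force: [-0.5, 0.5, -4.7]
gripper_width: 0.0242
```

```bash
python3 - <<'E'
from h import *
print(state()['eef_pos']);go([.609,-.205,.0275],-88.4)
E
```

```text
[ 0.60623816 -0.19430821  0.2938985 ]
t 15.07 shift [ 1.06 -0.73 26.63] turn -0.004 h0 -88.64 q6 155.8
```

Emit:
{"op": "jog_arm", "data": {"increments": [[[1, -0.7, 6], 0], [[1, -0.7, 12], 0], [[1, -0.7, 18], 0], [[1, -0.7, 23], 0], [[1, -0.7, 26.3], 0], [[1, -0.7, 26.3], 0], [[1, -0.7, 26.3], 0]]}}

```text
t: 15.95
eef_pos: [0.6094, -0.2046, 0.0318]
eef_rot: [[0.025, -1.0, -0.017], [-1.0, -0.025, -0.001], [0.001, 0.017, -1.0]]
contact_force: [-1.2, 0.5, -3.7]
gripper_width: 0.0239
```

```bash
python3 - <<'E'
from h import *
s=state();print(s['eef_pos'],s['contact_force'])
snap('scene','s8');snap('side','d8');crop('s8',240,180,480,380,3,'s8c');crop('d8',180,100,480,340,2.6,'d8c')
go([.6053,-.085,.03],-88.4)
P=cloud(load('s8'))
q=sel(P,.59,.625,-.13,0.0,.045,.056);print('fin/handle',len(q),np.percentile(q[:,1],[0,5,50,95,100]).round(4))
E
```

```text
[ 0.60938456 -0.20464045  0.03180184] [-1.23590524  0.49118109 -3.6539945 ]
t 16.05 shift [-11.99   0.15   0.23] turn -0.004 h0 -88.6 q6 155.3
fin/handle 112 [-0.0769 -0.0708 -0.0466 -0.0188 -0.0147]
```

View pics/s8c.png

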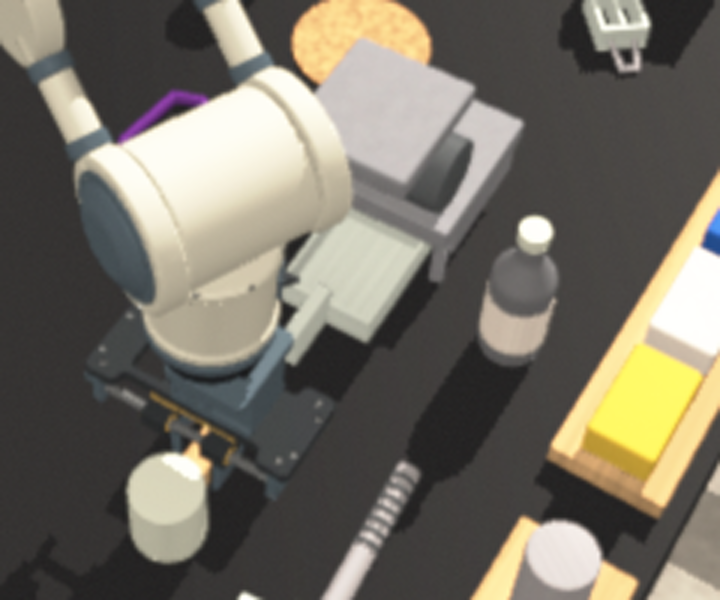

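View pics/d8c.png

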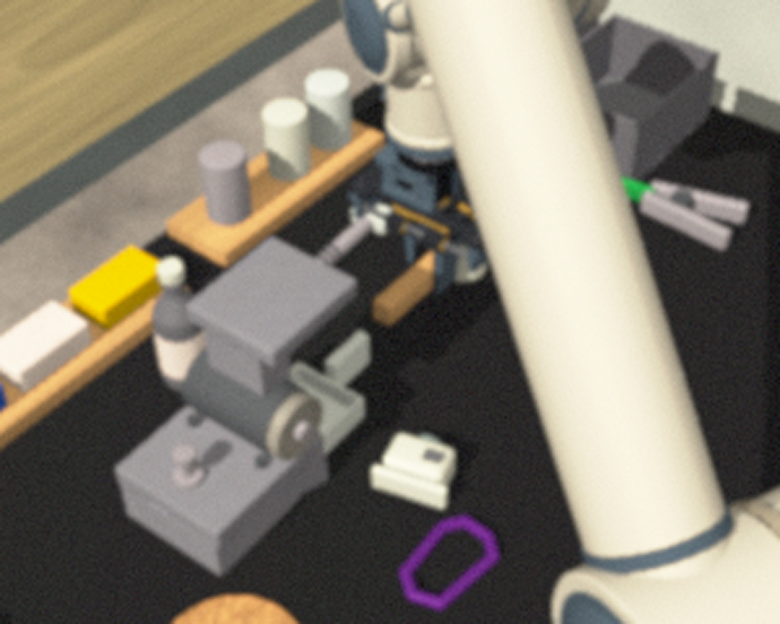

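The side crop shows the handle end at (385,310), in line with the fin at (350,355). Push the fin with the handle end.

Emit:
{"op": "jog_arm", "data": {"increments": [[[-1.5, 0, 0.5], 0], [[-3, 0.1, 0.5], 0], [[-4.5, 0.1, 0.5], 0], [[-6, 0.1, 0.5], 0], [[-7.5, 0.1, 0.5], 0], [[-9, 0.1, 0.5], 0], [[-9, 0.1, 0.5], 0]]}}

```text
t: 16.92
eef_pos: [0.6063, -0.1135, 0.0273]
eef_rot: [[0.026, -1.0, -0.016], [-1.0, -0.026, -0.002], [0.001, 0.016, -1.0]]
contact_force: [0.2, 0.1, -4.1]
gripper_width: 0.0239
```

```bash
python3 - <<'E'
from h import *
s=state();print(s['eef_pos'],s['contact_force'],s['gripper_width'])
snap('side','d9');crop('d9',180,100,480,340,2.6,'d9c')
go([.6055,-.085,.027],-88.4)
E
```

```text
[ 0.60630166 -0.11348125  0.02728413] [ 0.1742087   0.09768927 -4.05946597] 0.023879061318680728
t 16.98 shift [-2.93  0.02  0.03] turn -0.003 h0 -88.55 q6 162.8
```

View pics/d9c.png

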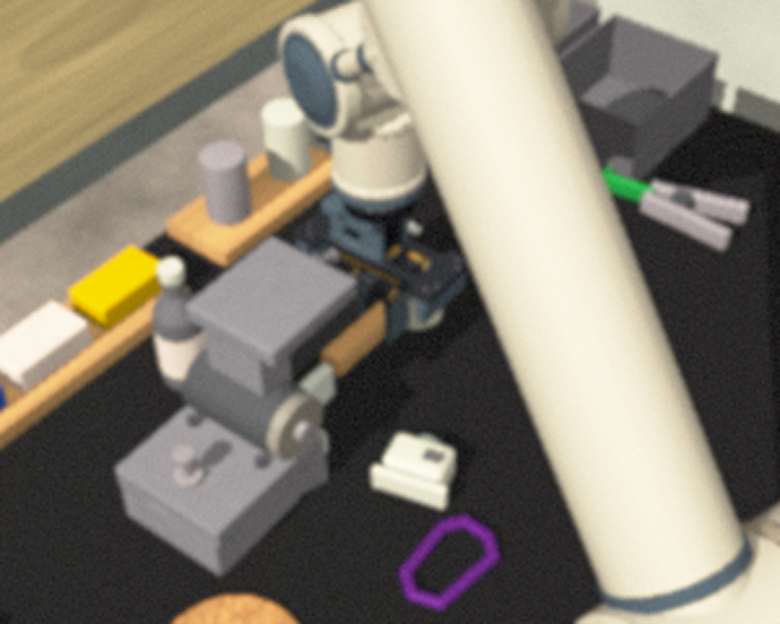

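The handle end is on the fin and the tray is sliding in straight. Now smaller steps.

Emit:
{"op": "jog_arm", "data": {"increments": [[[-0.8, 0, 0], 0], [[-1.6, 0, 0], 0], [[-2.4, 0, 0], 0], [[-2.4, 0, 0], 0]]}}

```text
t: 17.48
eef_pos: [0.6057, -0.0895, 0.0272]
eef_rot: [[0.026, -1.0, -0.016], [-1.0, -0.026, -0.002], [0.001, 0.016, -1.0]]
contact_force: [-0.3, -0.3, -6.2]
gripper_width: 0.0237
```

Emit:
{"op": "jog_arm", "data": {"increments": [[[-0.3, 0, 0], 0], [[-0.3, 0, 0], 0]]}}

```text
t: 17.73
eef_pos: [0.6056, -0.0864, 0.0272]
eef_rot: [[0.026, -1.0, -0.016], [-1.0, -0.026, -0.002], [0.001, 0.016, -1.0]]
contact_force: [-0.3, -0.5, -5.3]
gripper_width: 0.0241
```

Emit:
{"op": "jog_arm", "data": {"increments": [[[-0.3, 0, 0], 0], [[-0.3, 0, 0], 0]]}}

```text
t: 17.98
eef_pos: [0.6066, -0.0858, 0.0277]
eef_rot: [[0.026, -1.0, -0.014], [-1.0, -0.026, -0.005], [0.005, 0.014, -1.0]]
contact_force: [1.0, -20.4, -4.0]
gripper_width: 0.0237
```

Force rises to 20 N within 1 mm of the expected home position, so this is the end stop. Back off and check.

Emit:
{"op": "jog_arm", "data": {"increments": [[[2, 0, 0], 0], [[5, 0, 0], 0], [[9, 0, 0], 0], [[12, 0, -5], 0], [[12, 0, -11], 0], [[12, 0, -17], 0], [[12, 0, -23], 0], [[12, 0, -27], 0], [[12, 0, -27], 0]]}}

```text
t: 19.1
eef_pos: [0.6145, -0.2056, 0.3014]
eef_rot: [[0.026, -1.0, -0.009], [-1.0, -0.026, -0.007], [0.007, 0.009, -1.0]]
contact_force: [0.6, -1.2, -4.9]
gripper_width: 0.0235
```

```bash
python3 - <<'E'
from h import *
snap('scene','s10');snap('side','d10');crop('s10',300,180,440,300,5,'s10c')
P=cloud(load('s10'))
q=sel(P,.59,.625,-.06,.12,.046,.058);print('fin',len(q),rect(q))
q=sel(P,.54,.67,-.0,.12,.022,.034);print('rim',len(q),rect(q) if len(q) else 0)
s=state();print(s['eef_pos'],s['contact_force'])
go([.54,.25,.29],-30)
E
```

```text
fin 136 (((603.9236450195312, 45.736183166503906), (70.0616683959961, 31.741418838500977), 82.5279541015625), [[584.0, 13.0], [615.0, 9.0], [624.0, 78.0], [593.0, 83.0]])
rim 112 (((631.3359375, 61.912471771240234), (107.10188293457031, 73.93244171142578), 27.6966495513916), [[567.0, 70.0], [601.0, 4.0], [696.0, 54.0], [662.0, 120.0]])
[ 0.61283248 -0.20470298  0.29707835] [-0.77554844  0.00892559 -5.7455015 ]
t 19.2 shift [-45.65   6.09   0.63] turn -1.021 h0 -88.51 q6 155.1
```

View pics/s10c.png

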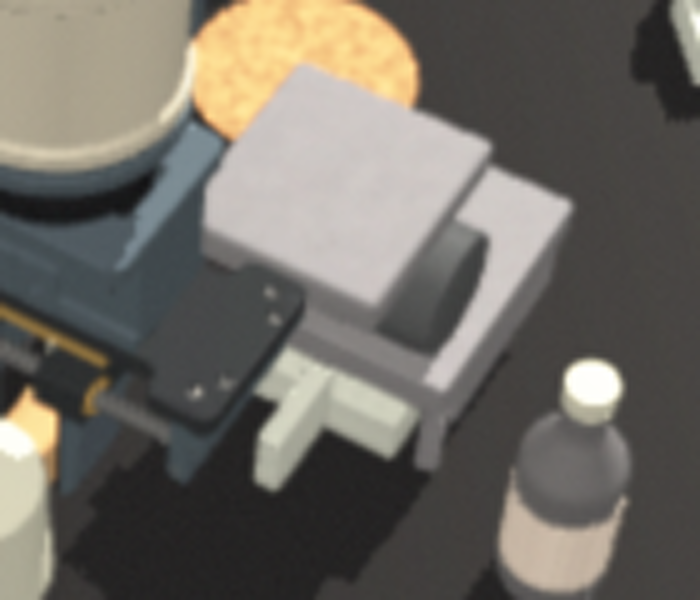

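The fin end stands at y ≈ 0.011 m, where home puts it (0.0115), and the end wall is just proud of the mouth at crop (370,410). Next, the mallet to the pin.

```bash
python3 - <<'E'
from h import *
go([.5515,.237,.295],-40)
E
```

```text
t 19.2 shift [-44.31   4.99   0.12] turn -0.847 h0 -88.51 q6 155.1
```

Emit:
{"op": "jog_arm", "data": {"increments": [[[-44.3, 5, 0], -0.847], [[-44.3, 5, 0], -0.847], [[-44.3, 5, 0], -0.847], [[-44.3, 5, 0], -0.847], [[-44.3, 5, 0], -0.847], [[-44.3, 5, 0], -0.847], [[-44.3, 5, 0], -0.847], [[-44.3, 5, 0], -0.847], [[-44.3, 5, 0], -0.847], [[-44.3, 5, 0], -0.847], [[-44.3, 5, 0], -0.847]]}}

```text
t: 20.58
eef_pos: [0.5516, 0.2356, 0.2959]
eef_rot: [[0.765, -0.644, -0.016], [-0.644, -0.765, -0.004], [-0.009, 0.013, -1.0]]
contact_force: [-0.3, 0.6, -5.5]
gripper_width: 0.0238
```

```bash
python3 - <<'E'
from h import *
s=state();print(s['eef_pos'],s['eef_rot'])
snap('side','d11');crop('d11',150,120,450,360,2.6,'d11c')
go([.5515,.237,.155],-40)
snap('wrist','w11')
P=cloud(load('w11'));Q=(P.reshape(-1,3)-s['eef_pos'])@s['eef_rot']
k=Q[(abs(Q[:,1])<.05)&(Q[:,0]>.02)&(Q[:,0]<.12)&(Q[:,2]<-.03)&(Q[:,2]>-.07)]; print(len(k),np.percentile(k[:,0],[1,99]),np.percentile(k[:,1],[1,99]),k[:,2].mean())
P=cloud(load('d11'));q=sel(P,.4,.75,.1,.4,.335,.36);print(rect(q),q.mean(0))
E
```

```text
[0.55159378 0.23556792 0.29588456] [[ 0.76505964 -0.64376908 -0.01565633]
 [-0.64389458 -0.7651015  -0.0044117 ]
 [-0.00913856  0.01345624 -0.9998677 ]]
t 20.62 shift [ 0.04 -0.27 14.1 ] turn -0.001 h0 -40.08 q6 147.5
24600 [0.03148299 0.08677642] [-0.02804815  0.02638703] -0.047721409226832906
(((533.1439208984375, 254.72073364257812), (49.68723678588867, 137.68801879882812), 40.31196212768555), [[470.0, 291.0], [559.0, 186.0], [597.0, 218.0], [508.0, 323.0]]) [0.53095015 0.25528694 0.34327467]
```

View pics/d11c.png

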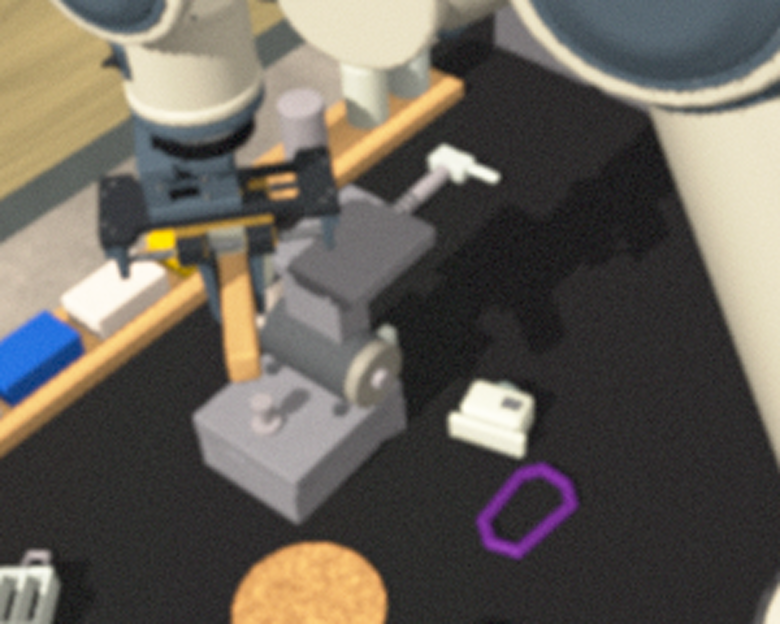

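View pics/w11.png

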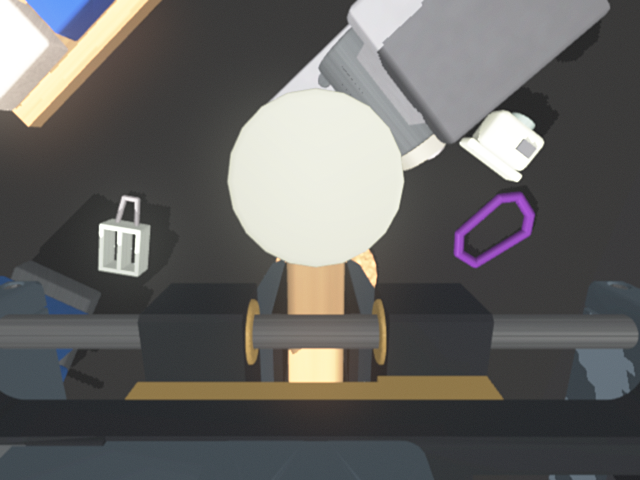

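The side crop shows the held mallet above the roof with the pin at (265,410), and the wrist view shows the head at (317,178). Descend.

```bash
python3 - <<'E'
from h import *
go([.552,.237,.138],-40); go([.552,.237,.105],-40)
E
```

```text
t 20.68 shift [ 0.1  -0.31 15.81] turn -0.001 h0 -40.06 q6 147.5
t 20.68 shift [ 0.13 -0.35 19.11] turn -0.001 h0 -40.06 q6 147.5
```

Emit:
{"op": "jog_arm", "data": {"increments": [[[0, -0.1, 5], 0], [[0.1, -0.2, 10], 0], [[0.1, -0.3, 14], 0], [[0.1, -0.3, 15.8], 0], [[0.1, -0.3, 15.8], 0], [[0.1, -0.3, 15.8], 0]]}}

```text
t: 21.42
eef_pos: [0.5527, 0.2369, 0.1392]
eef_rot: [[0.765, -0.644, -0.014], [-0.644, -0.765, -0.004], [-0.008, 0.012, -1.0]]
contact_force: [-0.6, 0.9, -4.9]
gripper_width: 0.0238
```

```bash
python3 - <<'E'
from h import *
s=state();print(s['eef_pos'],s['contact_force'])
snap('side','d12');crop('d12',150,120,400,320,3.1,'d12c')
P=cloud(load('d12'))
go([.552,.237,.138],-40)
E
```

```text
[0.55265697 0.23693838 0.139176  ] [-0.62513207  0.89815363 -4.92156458]
t 21.48 shift [-0.05  0.05  0.14] turn -0.001 h0 -40.07 q6 147.6
```

View pics/d12c.png

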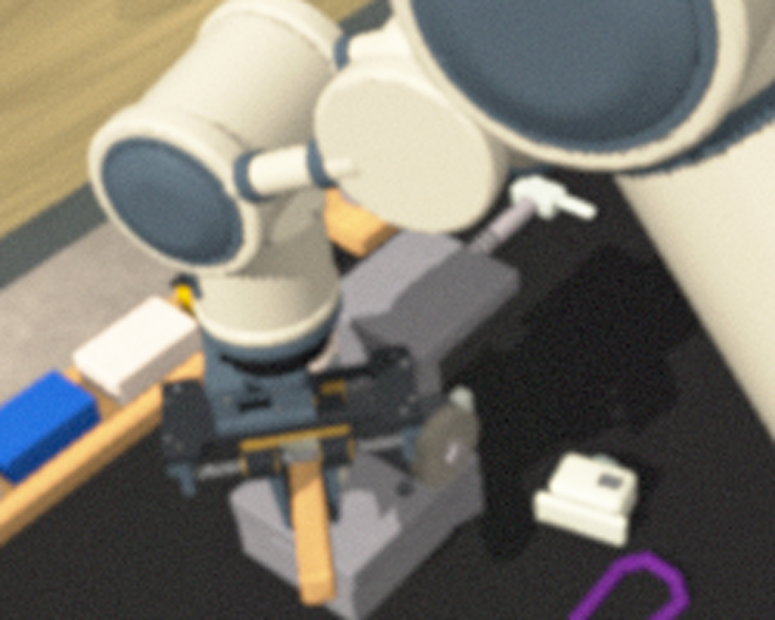

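Emit:
{"op": "jog_arm", "data": {"increments": [[[0, 0, 0.5], 0], [[0, 0, 1], 0], [[0, 0, 1.3], 0], [[0, 0, 1.3], 0]]}}

```text
t: 21.98
eef_pos: [0.5527, 0.237, 0.1263]
eef_rot: [[0.765, -0.644, -0.013], [-0.644, -0.765, -0.004], [-0.008, 0.011, -1.0]]
contact_force: [0.4, -0.0, -5.1]
gripper_width: 0.0237
```

Emit:
{"op": "jog_arm", "data": {"increments": [[[0, 0, 0.3], 0], [[0, 0, 0.6], 0], [[0, 0, 0.6], 0]]}}

```text
t: 22.35
eef_pos: [0.5527, 0.237, 0.1201]
eef_rot: [[0.765, -0.644, -0.013], [-0.644, -0.765, -0.004], [-0.008, 0.011, -1.0]]
contact_force: [0.3, -0.3, -3.5]
gripper_width: 0.0236
```

Emit:
{"op": "jog_arm", "data": {"increments": [[[0, 0, 0.3], 0], [[0, 0, 0.6], 0], [[0, 0, 0.6], 0]]}}

```text
t: 22.72
eef_pos: [0.5526, 0.2369, 0.1138]
eef_rot: [[0.765, -0.644, -0.013], [-0.644, -0.765, -0.004], [-0.008, 0.011, -1.0]]
contact_force: [1.0, 0.7, -3.3]
gripper_width: 0.024
```

```bash
python3 - <<'E'
from h import *
s=state();print(s['eef_pos'],s['contact_force'],s['wrist_torque'])
snap('side','d13');crop('d13',200,220,360,340,5,'d13c'); snap('wrist','w13'); snap('scene','s13'); crop('s13',320,120,460,240,5,'s13c')
P=cloud(load('w13'));Q=(P.reshape(-1,3)-s['eef_pos'])@s['eef_rot']
t=Q[((Q[:,0]-.059)**2+Q[:,1]**2<.022**2)&(Q[:,2]<-.03)&(Q[:,2]>-.08)]
M=np.c_[t[:,:2],np.ones(len(t))]; a=np.linalg.lstsq(M,t[:,2],rcond=None)[0]; print(len(t),a,a@[.059,0,1])
for n in ('w7','w11'):
    c=load(n);P=cloud(c);Q=(P.reshape(-1,3)-c['s_pos'])@c['s_rot']
    t=Q[((Q[:,0]-.059)**2+Q[:,1]**2<.022**2)&(Q[:,2]<-.03)&(Q[:,2]>-.08)]
    M=np.c_[t[:,:2],np.ones(len(t))]; a=np.linalg.lstsq(M,t[:,2],rcond=None)[0]; print(n,len(t),a,a@[.059,0,1])
E
```

```text
[0.55263762 0.23694674 0.11379401] [ 0.96045935  0.74453453 -3.33804062] [ 0.20157612 -0.07714129  0.10788106]
14007 [ 0.07650562 -0.00026397 -0.05237076] -0.047856931002625606
w7 14678 [ 0.01351645  0.00049153 -0.05254689] -0.05174942232456969
w11 14019 [ 7.51401097e-02  4.30909114e-05 -5.23035953e-02] -0.04787032878877536
```

View pics/d13c.png

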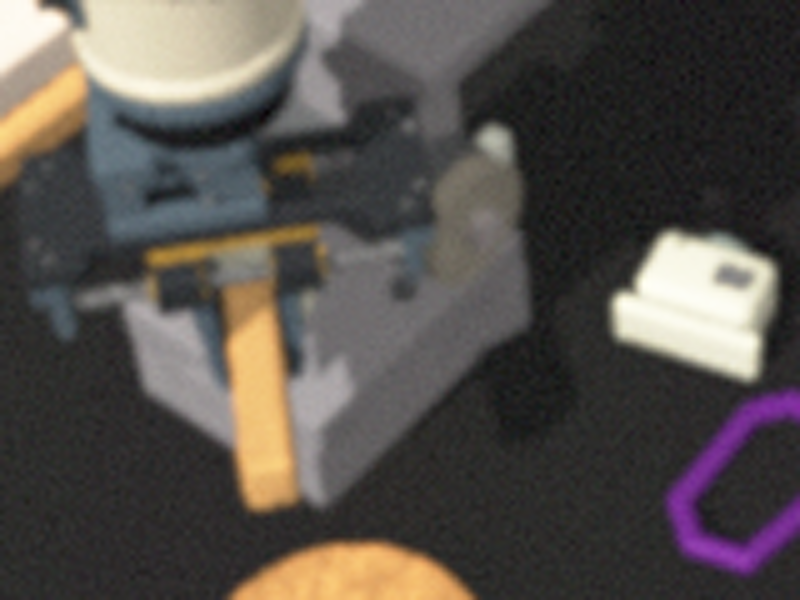

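View pics/s13c.png

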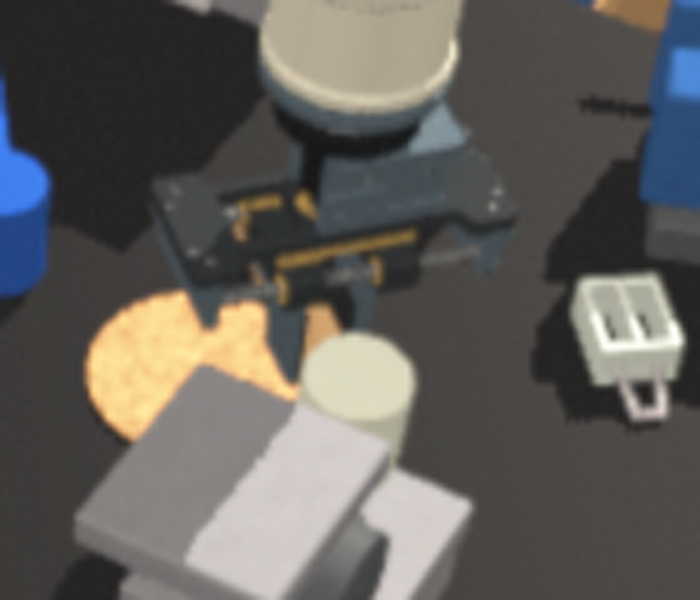

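Emit:
{"op": "jog_arm", "data": {"increments": [[[0, 0, 0.2], 0], [[0, 0, 0.4], 0]]}}

```text
t: 23.12
eef_pos: [0.5524, 0.2369, 0.1099]
eef_rot: [[0.765, -0.644, -0.013], [-0.644, -0.765, -0.004], [-0.008, 0.011, -1.0]]
contact_force: [-0.7, 1.0, 1.6]
gripper_width: 0.0238
```

Emit:
{"op": "jog_arm", "data": {"increments": [[[0, 0, 0.2], 0], [[0, 0, 0.4], 0]]}}

```text
t: 23.38
eef_pos: [0.5523, 0.2371, 0.106]
eef_rot: [[0.765, -0.644, -0.013], [-0.644, -0.765, -0.003], [-0.008, 0.011, -1.0]]
contact_force: [-4.2, 2.9, 8.3]
gripper_width: 0.024
```

Emit:
{"op": "jog_arm", "data": {"increments": [[[0, 0, 0.2], 0], [[0, 0, 0.3], 0]]}}

```text
t: 23.62
eef_pos: [0.552, 0.2375, 0.1032]
eef_rot: [[0.765, -0.644, -0.014], [-0.644, -0.765, -0.003], [-0.009, 0.011, -1.0]]
contact_force: [-4.7, 2.9, 8.2]
gripper_width: 0.024
```

```bash
cat >> h.py <<'E'
def slope(n):
    c=load(n);P=cloud(c);Q=(P.reshape(-1,3)-c['s_pos'])@c['s_rot']
    t=Q[((Q[:,0]-.059)**2+Q[:,1]**2<.022**2)&(Q[:,2]<-.02)&(Q[:,2]>-.09)]
    M=np.c_[t[:,:2],np.ones(len(t))]; a=np.linalg.lstsq(M,t[:,2],rcond=None)[0]; print(n,len(t),a.round(4),'headtop',a@[.059,0,1])
    W=t@np.array(c['s_rot']).T+c['s_pos']; M=np.c_[W[:,:2]-W[:,:2].mean(0),np.ones(len(W))]; b=np.linalg.lstsq(M,W[:,2],rcond=None)[0]; print('world slope',b.round(4))
E
python3 - <<'E'
from h import *
snap('wrist','w14'); slope('w14'); snap('side','d14'); crop('d14',200,220,360,340,5,'d14c'); s=state(); print(s['contact_force'],s['wrist_torque'])
E
```

```text
w14 14767 [ 0.0182 -0.     -0.0526] headtop -0.05148369201909082
world slope [-0.0274  0.0089  0.1542]
[-3.73695695  4.07691007  5.69251568] [ 0.42091132  0.42714352 -0.02064508]
```

View pics/d14c.png

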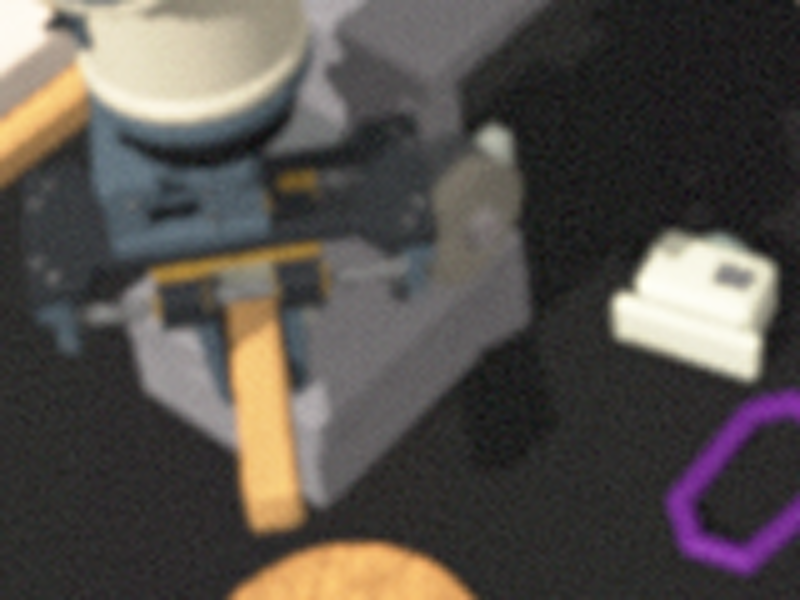

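The head top is at z = 0.154 m, so the face is at about 0.084, which is the pin's down height. The force rose to about 13 N net. One more small press, then lift and inspect.

Emit:
{"op": "jog_arm", "data": {"increments": [[[0, 0, 0.2], 0], [[0, 0, 0.3], 0], [[0, 0, 0.3], 0]]}}

```text
t: 24.1
eef_pos: [0.5517, 0.2379, 0.1006]
eef_rot: [[0.765, -0.644, -0.014], [-0.644, -0.765, -0.002], [-0.009, 0.01, -1.0]]
contact_force: [-5.9, 3.3, 7.4]
gripper_width: 0.0242
```

Emit:
{"op": "jog_arm", "data": {"increments": [[[0, 0, -2], 0], [[0, 0, -6], 0], [[0, 0, -12], 0], [[0, 0, -17], 0], [[0, 0, -17], 0]]}}

```text
t: 24.72
eef_pos: [0.5556, 0.2387, 0.2739]
eef_rot: [[0.765, -0.644, -0.008], [-0.644, -0.765, -0.0], [-0.006, 0.005, -1.0]]
contact_force: [0.8, 0.7, -5.5]
gripper_width: 0.0238
```

```bash
python3 - <<'E'
from h import *
go([.440,.2377,.28],68)
E
```

```text
t 24.73 shift [-8.78  7.52 -0.52] turn -1.886 h0 -40.07 q6 147.6
```

Move toward the mat pose (clear of the pin) and inspect the pin from the side and wrist cameras.

Emit:
{"op": "jog_arm", "data": {"increments": [[[-8.8, 7.5, 0], -1.886], [[-8.8, 7.5, 0], -1.886], [[-8.8, 7.5, 0], -1.886], [[-8.8, 7.5, 0], -1.886], [[-8.8, 7.5, 0], -1.886], [[-8.8, 7.5, 0], -1.886], [[-8.8, 7.5, 0], -1.886], [[-8.8, 7.5, 0], -1.886], [[-8.8, 7.5, 0], -1.886], [[-8.8, 7.5, 0], -1.886], [[-8.8, 7.5, 0], -1.886], [[-8.8, 7.5, 0], -1.886]]}}

```text
t: 26.22
eef_pos: [0.4395, 0.2378, 0.2739]
eef_rot: [[0.379, 0.926, -0.009], [0.926, -0.379, -0.001], [-0.004, -0.008, -1.0]]
contact_force: [-0.5, 0.8, -5.0]
gripper_width: 0.0243
```

```bash
python3 - <<'E'
from h import *
s=state();print(s['eef_pos'])
snap('wrist','w15'); slope('w15'); snap('side','d15'); crop('d15',200,180,360,300,5,'d15c')
P=cloud(load('d15'))
q=sel(P,.58,.615,.18,.215,.076,.12);print('pin',len(q),rect(q),np.percentile(q[:,2],[5,50,95]) if len(q) else 0)
P=cloud(load('w15'))
q=sel(P,.58,.615,.18,.215,.076,.12);print('pin',len(q),rect(q),np.percentile(q[:,2],[5,50,95]) if len(q) else 0)
go([.440,.2377,.28],68)
E
```

```text
[0.4395263  0.2377725  0.27392393]
w15 14981 [-0.0086 -0.0006 -0.0526] headtop -0.05313225720048993
world slope [-0.0054  0.0067  0.3268]
pin 0 (((0.0, 0.0), (0.0, 0.0), 0.0), [[0.0, 0.0], [0.0, 0.0], [0.0, 0.0], [0.0, 0.0]]) 0
pin 448 (((596.4231567382812, 199.29324340820312), (23.78762435913086, 22.449466705322266), 47.12500762939453), [[580.0, 198.0], [597.0, 183.0], [613.0, 200.0], [596.0, 216.0]]) [0.07752022 0.08365417 0.08506091]
t 26.32 shift [-0.01  0.02 -0.56] turn -0.003 h0 67.82 q6 43.6
```

View pics/d15c.png

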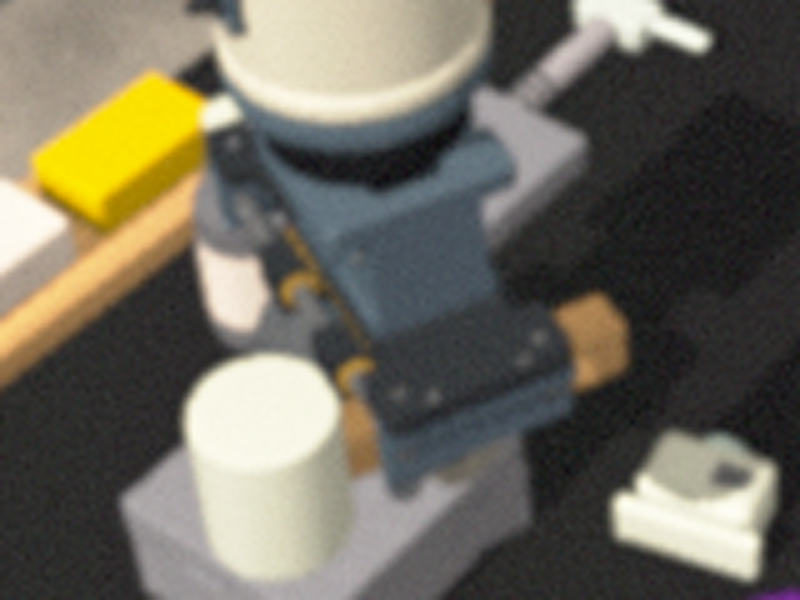

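View pics/w15.png

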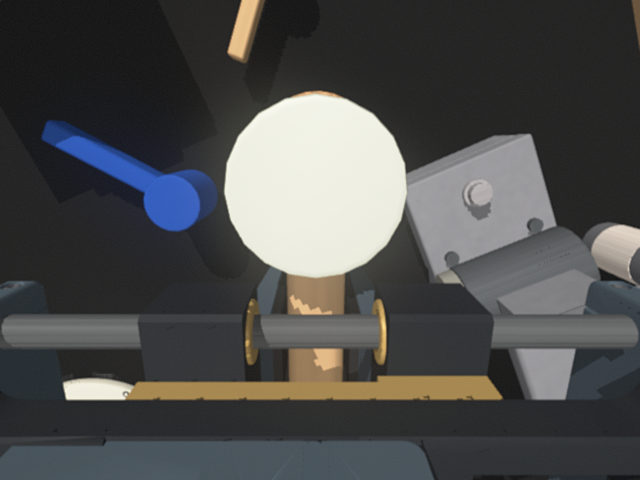

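The pin at wrist (480,193) reads 83.7 mm. The same camera read 105.4 for 107 when it was up, so it is about 85 mm, fully down. The mallet is level again and above the mat. Lower it.

Emit:
{"op": "jog_arm", "data": {"increments": [[[0, 0, 6], 0], [[0, 0, 12], 0], [[0, 0, 18], 0], [[0, 0, 22], 0], [[0, 0, 24], 0], [[0, 0, 24.6], 0], [[0, 0, 24.6], 0], [[0, 0, 24.6], 0]]}}

```text
t: 27.32
eef_pos: [0.4384, 0.238, 0.0293]
eef_rot: [[0.378, 0.926, -0.007], [0.926, -0.378, -0.0], [-0.003, -0.006, -1.0]]
contact_force: [-0.3, 0.8, -6.0]
gripper_width: 0.024
```

Emit:
{"op": "jog_arm", "data": {"increments": [[[0, 0, 0.2], 0], [[0, 0, 0.4], 0], [[0, 0, 0.4], 0]]}}

```text
t: 27.7
eef_pos: [0.4383, 0.238, 0.0253]
eef_rot: [[0.378, 0.926, -0.007], [0.926, -0.378, -0.0], [-0.003, -0.006, -1.0]]
contact_force: [-0.2, -0.6, -5.5]
gripper_width: 0.0237
```

Emit:
{"op": "jog_arm", "data": {"increments": [[[0, 0, 0.2], 0], [[0, 0, 0.35], 0], [[0, 0, 0.35], 0]]}}

```text
t: 28.08
eef_pos: [0.4382, 0.2379, 0.0216]
eef_rot: [[0.378, 0.926, -0.007], [0.926, -0.378, -0.0], [-0.003, -0.006, -1.0]]
contact_force: [-0.3, -0.1, -4.5]
gripper_width: 0.024
```

Emit:
{"op": "jog_arm", "data": {"increments": [[[0, 0, 0.15], 0], [[0, 0, 0.15], 0]]}}

```text
t: 28.32
eef_pos: [0.4382, 0.2379, 0.0202]
eef_rot: [[0.378, 0.926, -0.007], [0.926, -0.378, -0.0], [-0.003, -0.006, -1.0]]
contact_force: [-0.7, -0.9, -1.7]
gripper_width: 0.0233
```

Contact: the weight has mostly transferred to the mat. Check the image, then release.

```bash
python3 - <<'E'
from h import *
snap('side','d16'); crop('d16',170,230,390,400,3.6,'d16c')
E
```

```text
(no output)
```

View pics/d16c.png

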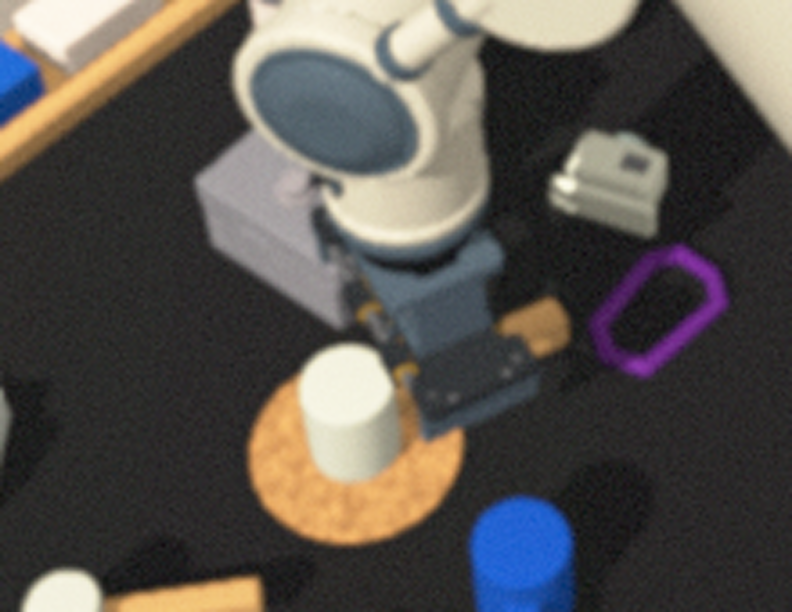

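Emit:
{"op": "jog_arm", "data": {"hand": 0.5, "increments": [[[0, 0, 0], 0], [[0, 0, 0], 0], [[0, 0, 0], 0], [[0, 0, 0], 0], [[0, 0, 0], 0]]}}

```text
t: 29.0
eef_pos: [0.4382, 0.2379, 0.0202]
eef_rot: [[0.378, 0.926, -0.007], [0.926, -0.378, -0.0], [-0.003, -0.006, -1.0]]
contact_force: [0.3, -0.3, 0.1]
gripper_width: 0.0461
```

The head stands well inside the mat, at crop (350,430), and it is now released. Lift clear.

Emit:
{"op": "jog_arm", "data": {"increments": [[[0, 0, -3], 0], [[0, 0, -8], 0], [[0, 0, -14], 0], [[0, 0, -20], 0], [[0, 0, -26], 0], [[0, 0, -26], 0]]}}

```text
t: 29.75
eef_pos: [0.4419, 0.2388, 0.2846]
eef_rot: [[0.378, 0.926, 0.001], [0.926, -0.378, 0.003], [0.003, -0.001, -1.0]]
contact_force: [-0.4, 0.1, -0.9]
gripper_width: 0.0459
```

Emit:
{"op": "jog_arm", "data": {"increments": [[[-10, -5, 0], 0], [[-15, -5, 0], 0], [[-15, -5, 0], 0], [[-15, -5, 0], 0], [[-15, -5, 0], 0]]}}

```text
t: 30.38
eef_pos: [0.3393, 0.119, 0.284]
eef_rot: [[0.378, 0.926, 0.001], [0.926, -0.378, 0.003], [0.003, -0.001, -1.0]]
contact_force: [-0.6, 0.4, 0.1]
gripper_width: 0.0455
```

```bash
python3 - <<'E'
from h import *
s=state();print(s['eef_pos'],s['contact_force'],s['t'])
for n,a in (('scene','s17'),('side','d17'),('wrist','w17')): snap(n,a)
for n in ('s17','d17','w17'):
    P=cloud(load(n))
    q=sel(P,.41,.53,.23,.35,.066,.08);print(n,'head',len(q),q.mean(0) if len(q) else 0, rect(q))
    q=sel(P,.58,.615,.18,.215,.076,.12);print('pin',len(q),np.percentile(q[:,2],[5,50,95]) if len(q) else 0)
    q=sel(P,.595,.615,-.05,.03,.045,.058);print('fin',len(q),q[:,1].min() if len(q) else 0)
E
```

```text
[0.33925001 0.11896823 0.28399428] [-0.55481377  0.42659313  0.12933977] 30.375
s17 head 255 [0.46112908 0.28804311 0.07254411] (((460.2579345703125, 290.884033203125), (62.464637756347656, 61.61895751953125), 80.99673461914062), [[425.0, 265.0], [486.0, 255.0], [496.0, 317.0], [435.0, 327.0]])
pin 0 0
fin 37 0.009395576992419774
d17 head 491 [0.45809466 0.29200478 0.07499569] (((459.77008056640625, 290.7606506347656), (60.030269622802734, 58.33076858520508), 7.028435230255127), [[426.0, 316.0], [434.0, 258.0], [493.0, 265.0], [486.0, 323.0]])
pin 89 [0.07704535 0.08414543 0.08880721]
fin 23 0.011446541287493672
w17 head 1500 [0.4530824  0.277819   0.07258337] (((452.9555358886719, 276.3034973144531), (24.47966766357422, 57.314937591552734), 67.73825073242188), [[422.0, 276.0], [475.0, 254.0], [484.0, 277.0], [431.0, 298.0]])
pin 622 [0.07667353 0.08364962 0.08522302]
fin 204 0.013279598251732916
```

View pics/s17.png

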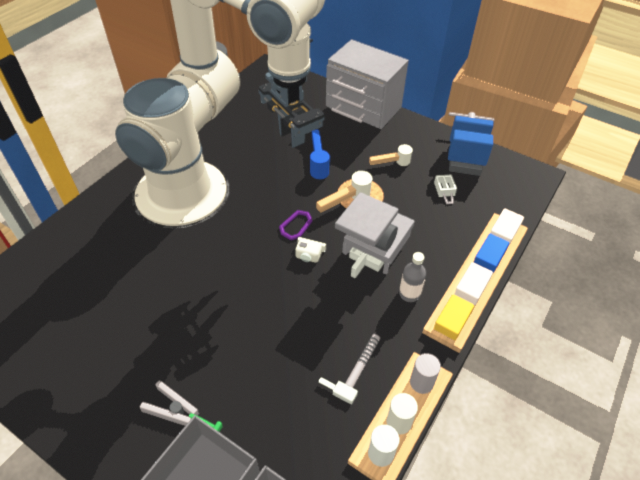

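View pics/d17.png

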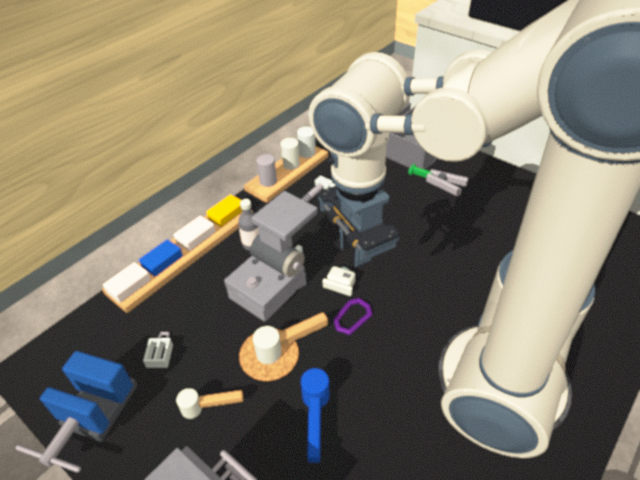

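Everything checks out: the mallet stands at scene (361,185) on its mat, the tray is home at (367,262), the pin is down, and the bystanders are at their original pixels. Hand in.

```bash
python3 - <<'E'
from h import *
print(hand_in())
E
```

```text
the job is handed in; nothing more can be done
None
```

The job is handed in: the tray is home in the bay, the lock pin is fully down, and the mallet stands on its face on the cork mat. It took about 30 s of the 72 s allowed.

- **Tray:** I slid it by the fin until about 80 mm short. The jog cannot tilt the tool, so the vertical gripper could not follow under the hood as the hint asked. I finished the push with the end of the mallet's handle against the fin. At the end stop the force rose to 20 N. The fin end now reads y ≈ 9–13 mm, and home puts it at 11.5 mm.
- **Pin:** The mallet's face pressed it down until the force levelled off at about 13 N net. The wrist camera puts its travel at 21.8 of 22 mm, and a second look read the same height.
- **Mallet:** The head is centred within about 2 mm of the mat's middle, and the gripper is clear of everything.
- **Other things:** They show no visible shift in the before and after pictures; I did not measure each one.

The mallet slipped about 4° in the grip during the tray push and turned back to level as it pressed the pin. It was level again before I set it down.

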